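Brush out the tipped key-blank bin

ROBOT

A 7-joint arm with a two-finger parallel gripper is mounted at the origin on the work surface. World frame = base frame: x ahead of the robot, y to its left, z up, the work surface at z = 0. Lengths are in m, angles in rad, forces in N, time in s.
With the tool pointing down it reaches from about 0.4 to 0.85 m from the base axis. Payload 4.5 kg.
Tool frame: the origin (TCP) lies on the centre line of the jaws, within the pads' length; the fingertips stand 8 mm ahead of it and the grasp point (between the pads) lies 11 mm behind it; z points along the fingers, x is the direction in which the jaws open and shut, and the axes are right-handed (so a half turn about z gives the same grasp; the last joint's range is limited). The gripper opens to 88 mm and grips with 3 to 60 N. Pads are 18 mm wide; open, the fingers measure 123 mm over their backs; the gripper's body (75 mm by 187 mm) begins 45 mm behind the grasp point.
Start: joints at [-1.1, 0.689, -0.195, 1.565, 0.157, 0.902, -0.215], TCP at [0.264, 0.566, 0.247] pointing down, gripper open.
Joint ranges: [-3.01, 3.01], [-0.46, 2.08], [-1.47, 1.51], [0.13, 2.56], [-1, 4.14], [0.04, 2.09], [-2.66, 2.66]. Speed limits (rad/s): [2.57, 2.57, 3.14, 3.14, 3.14, 3.14, 3.14].

INTERFACE

Orientations are given as a unit quaternion [x, y, z, w].
In Python, from plant import r gives the robot as it stands.
- The arm moves only by the shell command python3 -m pendant 'ROWS' [FORCE]. ROWS is JSON, a list of rows, each a list of 3 entries, a list of its own where there are three numbers: the turn, a rotation vector about the tool's x, y, z in rad, then the shift along the tool's x, y, z in m, then the opening, from 0 (shut) to 1 (fully open). In form: [[[wx, wy, wz], [tx, ty, tz], claw], ...]. A call has 1 to 10 rows; each row is the pose to reach, as a shift and turn from the pose commanded when the call began, along the tool's axes at that moment; what a row does not reach only later rows make up. A row lasts 1/10 s, in which the tool goes at most 50 mm and 8.59 degrees, less where a joint would pass 70% of its speed; a pose out of reach is approached as far as the arm can. A call with a gripper value outside its range is refused whole. The fingers move at their own pace and stop on an object; FORCE is the grip in N (left out, the last holds). Time passes only in rows, so rows that repeat a pose let the fingers close. It gives the time, the measured TCP pose, the force and the opening at its end, in the units of the state.
- r.get_state(): the state, without advancing time (a new reading comes with each control period).
- r.snapshot(name): name is "scene" or "top" or "wrist"; returns a dict with "image" (384x512x3 uint8, red, green, blue), "mtx" (3x3 intrinsics, pixels), "R" (3x3) and "t" (3): a world point X has camera coordinates R X + t; the wrist camera has in their place "T_tool_cam" (4x4, takes a point from camera to tool coordinates, whose origin is the TCP and whose axes are the tool frame's). Camera axes: x right, y down, z forward; pixel columns grow to the right and rows downward; lengths in m; the calibration is good to about 2 mm. A picture is of the moment at which its call begins: read the wrist's pose just before it. There is no depth.
- r.finish_job(): hands the job in, once; it reports no verdict.
The state is a dict: "clock": time; "q": joint angles; "qd": joint speeds; "joint_torque": joint torques, N m; "tool_pos": TCP position; "eef_rot": TCP orientation; "contact_force": force on the tool from outside, world axes, zero at the start; "moment": the same for the moment, N m; "opening": opening from 0.0 (shut) to 1.0 (fully open).
Only numpy, scipy, OpenCV 4.12 (cv2) and the standard library are available. Lean on these libraries where they do the work, as an engineer would, in place of code of your own. Each camera call takes 0.05 s, during which the arm holds its last target. There are 200 camera calls.

TASK

Pull the deburring brush out of its cup and brush out the tipped bin: with the bristles laid along the bin's sloping front wall and lightly touching it, sweep from the floor of the bin up to the lip, twice. Then stand the brush back in its cup, bristles down, and let go. Leave the bin tipped at the angle it has now, the cup standing where it is, and the other things on the counter alone.

Things in the scene. Friction and masses are not known exactly. Their poses are not given: they have to be found in the camera images.
- brush: Deburring brush, 200 mm, 130 g, round: wire bristle head (rigid) 26 mm in diameter, 60 mm long; stem 11 mm in diameter, 28 mm; chrome handle 18 mm in diameter, z = 88 to 200 mm. Origin: centre of the bristle end face; +z along the axis to the handle's end. Starts in the cup, bristles down, leaning about 11 degrees on the rim, towards the robot or somewhat aside.
- brush_grip (a point): Point on the brush axis, 165 mm from the bristle end (35 mm from the handle's end): a good place to grip. It stands about 170 mm above the counter at the start.
- cup: Red plastic tool cup with a weighted foot, round, loose on the counter, 350 g, 100 mm tall, outside diameter 48 mm at the foot, 51 mm at the rim; inner floor 10 mm above the origin. Origin: centre of its underside; z up.
- cup_rim (a point): Centre of the cup's mouth, 100 mm above the cup's origin. The mouth is 45 mm wide, wall 3 mm. The bristle head is wider than the handle: drawn out along its lean it catches the rim, so stand the brush upright in the middle of the cup, then lift.
- bin: Blue polymer bin, open-topped, tipped forward on a hinge pin at its lower front edge; z leans 30 to 37 degrees from vertical. Origin: middle of the pin axis. +y along the pin, +z from pin to lip along the front wall, +x from front to back wall. Inner faces: front wall x = 0, floor z = 10 mm, back wall x = 80 mm, sides y = +-52 mm. Walls 4 mm.
- bin_floor (a point): Middle of the bin's inner floor (x = 40, y = 0, z = 10 mm of the bin), axes as the bin's. The hinge is stiff: it holds the bin at any angle but gives way at about 0.4 N m, so pressing about 6 N half-way up the front wall, 3.5 N at the lip or 10 N here turns the bin.
- bin_lip (a point): Middle of the top edge of the bin's front wall (x = 0, y = 0, z = 116 mm of the bin), the lip. A finger ledge juts 20 mm out ahead of the wall just below it. The back wall is only 75 mm high; the sides slope down to it.
- housing: Grey sheet-steel cradle that carries the bin, fixed to the counter, 122 mm deep, 142 mm wide, 125 mm high: a 40 mm base, side cheeks and back, open above. Origin: on the counter under the middle of the hinge pin, which is 55 mm up; y as the bin's. Its front is at x = -12 mm, its back at +110 mm.
- padlock: Bystander: brass padlock lying flat, body 56 x 62 x 28 mm, steel shackle on its +x end, 94 mm long in all. Origin: under the middle of its body.
- file: Bystander: black steel file lying flat, 198 mm long, blade 19 x 5 mm towards +x, handle 24 x 18 mm towards -x. Origin: underside, near the middle.
- blank1: Bystander: nickel key blank lying flat, 73 mm long, round bow 25 mm, 3 mm thick. Origin: underside, near the middle; blade towards +x.
- blank2: Bystander: a second key blank like the first.
Mind the look-alikes: they are no part of the job. Leave any pink or yellow look-alike of the brush alone.

How it is judged:
By the outcome, as a careful person would: the job done as asked, in the order asked, and still so for the second after the job is handed in, with the robot touching nothing.
It also fails if it takes over 69 s, if anything falls off the work surface, if the arm or the gripper's body presses on something with over 40 N, if the wrist force passes 120 N, or if a joint passes its speed limit or range.

## Working session

There is one attempt and no reset: what is moved stays moved. The work goes in short steps, Python scripts to look and compute and a shell command to move; the robot and the scene stay as the last step left them, time stands still between calls to the robot, and variables do not carry over. Pictures are saved under pics/ and viewed, about 8 in all and at most 12, crops included, and the job is handed in when it is done.

```bash
ls; mkdir -p pics
python3 - <<'E'
from plant import r
import cv2, numpy as np
print({k:np.round(v,3).tolist() for k,v in r.get_state().items()})
for n in ("scene","top"):
    s=r.snapshot(n); cv2.imwrite(f"pics/{n}0.png",s["image"][:,:,::-1])
    print(n,s["mtx"].round(1).tolist(),s["R"].round(4).tolist(),s["t"].round(4).tolist(), (-s["R"].T@s["t"]).round(3))
s=r.snapshot("wrist");print(s["mtx"].round(1).tolist(),s["T_tool_cam"].round(4).tolist())
E
```

```text
pics
{'clock': 0.0, 'q': [-1.1, 0.69, -0.195, 1.566, 0.157, 0.902, -0.215], 'qd': [0.0, -0.002, -0.001, 0.001, -0.0, -0.001, -0.001], 'joint_torque': [0.0, -52.758, -1.267, -15.343, -0.053, 0.007, 0.0], 'tool_pos': [0.264, 0.566, 0.246], 'eef_rot': [0.843, 0.537, -0.001, 0.001], 'contact_force': [-0.37, 0.188, -0.16], 'moment': [0.031, 0.015, -0.022], 'opening': 0.999}
scene [[420.0, 0.0, 258.9], [0.0, 420.0, 195.7], [0.0, 0.0, 1.0]] [[0.7352, 0.6774, -0.0235], [0.3703, -0.4305, -0.8232], [-0.5678, 0.5965, -0.5673]] [-0.4132, -0.0831, 1.5821] [ 1.233 -0.7    0.819]
top [[375.6, 0.0, 255.5], [0.0, 375.6, 190.8], [0.0, 0.0, 1.0]] [[-0.0183, -0.9998, -0.0028], [-0.9969, 0.0184, -0.0767], [0.0768, 0.0013, -0.997]] [0.0048, 0.5869, 1.0527] [ 0.504 -0.007  1.095]
[[289.8, 0.0, 258.1], [0.0, 289.8, 187.1], [0.0, 0.0, 1.0]] [[1.0, -0.0018, 0.0005, 0.0001], [0.0015, 0.9592, 0.2828, -0.0738], [-0.0009, -0.2828, 0.9592, -0.1384], [0.0, 0.0, 0.0, 1.0]]
```

View pics/scene0.png

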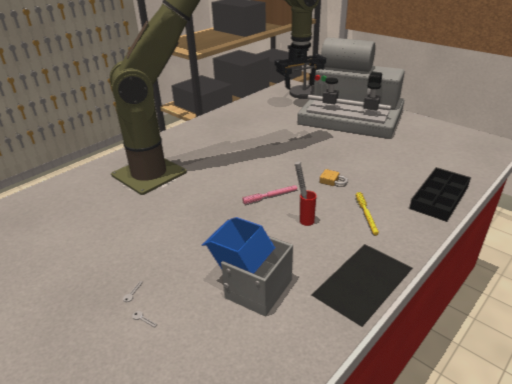

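View pics/top0.png

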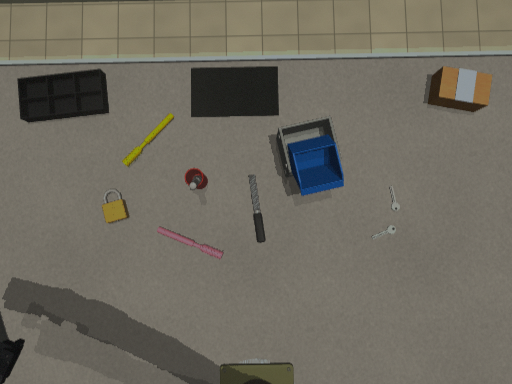

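The scene view shows the red cup and brush at about (308,208) and the bin at (240,248). In the top view the cup is at (196,179) and the bin at (316,165), with its front facing the robot. Next I'll enlarge crops for corner picking.

```bash
cat > h.py <<'E'
from plant import r
import cv2, numpy as np
from scipy.spatial.transform import Rotation as Ro
def cam(n):
    s=r.snapshot(n) if n!="wrist" else None
    if s is None:
        st=r.get_state(); s=r.snapshot("wrist")
        Rt=Ro.from_quat(st["eef_rot"]).as_matrix(); T=s["T_tool_cam"]
        Rw=Rt@T[:3,:3]; c=Rt@T[:3,3]+st["tool_pos"]
        s["R"]=Rw.T; s["t"]=-Rw.T@c
    return s
def ray(s,p):
    d=s["R"].T@np.linalg.inv(s["mtx"])@np.array([p[0],p[1],1.]); return -s["R"].T@s["t"],d/np.linalg.norm(d)
def onz(s,p,z):
    c,d=ray(s,p); return c+d*(z-c[2])/d[2]
def tri(*sp):
    A=np.zeros((3,3));b=np.zeros(3);L=[ray(s,p) for s,p in sp]
    for c,d in L:
        P=np.eye(3)-np.outer(d,d);A+=P;b+=P@c
    X=np.linalg.solve(A,b); return X,[float(np.linalg.norm((np.eye(3)-np.outer(d,d))@(X-c))*1000) for c,d in L]
def proj(s,X):
    q=s["mtx"]@(s["R"]@np.asarray(X)+s["t"]); return q[:2]/q[2]
E
python3 - <<'E'
from h import *
t=cam("top")["image"][:,:,::-1]; s=cam("scene")["image"][:,:,::-1]
def crop(im,x,y,w,h,k): return cv2.resize(im[y:y+h,x:x+w],None,fx=k,fy=k,interpolation=cv2.INTER_CUBIC)
a=crop(t,270,110,80,90,4);b=crop(t,170,150,50,60,4)
c=crop(s,200,212,100,100,4);d=crop(s,285,155,45,75,4)
W=np.zeros((400+400,760,3),np.uint8)[:600+200]
W=np.zeros((400,800,3),np.uint8)
row1=np.zeros((360,800,3),np.uint8)
out=np.zeros((600,800,3),np.uint8)
out[:360,:320]=a; out[:240,325:525]=b; out[250:550,325:505]=d
c=cv2.resize(c,None,fx=.7,fy=.7); out[:280,515:795]=c
cv2.imwrite("pics/crop1.png",out)
E
```

```text
(no output)
```

View pics/crop1.png

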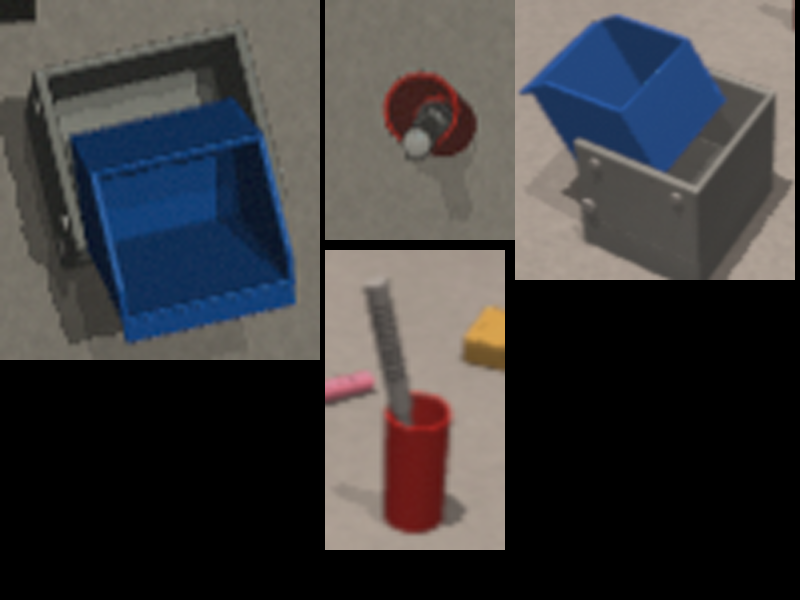

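Run:
```python
from h import *
t=cam("top"); s=cam("scene")
f=lambda n,a,b:print(n,*[(x.round(4) if hasattr(x,'round') else np.round(x,1)) for x in tri((t,a),(s,b))])
f("cup_rim",(194.3,177.2),(308.3,195.5)); print(onz(t,(194.3,177.2),.1))
f("handle end",(193,186),(298,163.8)); print(onz(t,(193,186),.203))
f("back+y",(293.2,153.7),(262.5,226.3));f("back-y",(336.2,145),(239.3,250.6))
f("lip+y",(301.2,188.2),(235.7,217.4));f("lip-y",(343.2,180.2),(205,244))
# refine lip by colour top edges: height expected
for th in(30,33.5,37):
    zl=.055+.116*np.cos(np.radians(th)); 
    print(th,zl,onz(t,(301.2,188.2),zl),onz(t,(343.2,180.2),zl), "back z",.055+.075*np.cos(np.radians(th))+.08*np.sin(np.radians(th)))
```

```text
cup_rim [0.6215 0.1575 0.0965] [1.1 1.1]
[0.62034086 0.15617386 0.1       ]
handle end [0.5885 0.1439 0.2006] [1.4 1.4]
[0.58728357 0.14245277 0.203     ]
back+y [ 0.6697 -0.1012  0.1598] [2.2 2.2]
back-y [ 0.6907 -0.2076  0.1633] [4.5 4.5]
lip+y [ 0.5851 -0.117   0.1545] [5.7 5.7]
lip-y [ 0.6001 -0.2294  0.1461] [0.2 0.2]
30 0.1554589468389949 [ 0.58113712 -0.12102796  0.15545895] [ 0.59934524 -0.22703027  0.15545895] back z 0.1599519052838329
33.5 0.15173075535979152 [ 0.58144183 -0.1214788   0.15173076] [ 0.59972223 -0.22790189  0.15173076] back z 0.16169639548000225
37 0.14764171916548596 [ 0.58177604 -0.12197329  0.14764172] [ 0.60013571 -0.22885787  0.14764172] back z 0.1630428651057108
```

```bash
cat >> h.py <<'E'
def row(zd,xd,p,show=True):
    """rows numbers from the present measured pose to tool z along zd, tool x near xd, TCP at p"""
    st=r.get_state(); R0=Ro.from_quat(st["eef_rot"]).as_matrix()
    z=np.array(zd,float);z/=np.linalg.norm(z);x=np.array(xd,float);x-=z*(x@z);x/=np.linalg.norm(x)
    Rt=np.c_[x,np.cross(z,x),z]
    w=Ro.from_matrix(R0.T@Rt).as_rotvec(); d=R0.T@(np.array(p)-st["tool_pos"])
    print("row",w.round(3).tolist(),d.round(4).tolist(),"deg",np.degrees(np.linalg.norm(w)).round(1),"mm",np.linalg.norm(d).round(3)*1000)
def st():
    s=r.get_state();R=Ro.from_quat(s["eef_rot"]).as_matrix()
    print("t",round(s["clock"],2),"p",np.round(s["tool_pos"],4),"z",R[:,2].round(3),"x",R[:,0].round(3),"F",np.round(s["contact_force"],2),"M",np.round(s["moment"],2),"q",np.round(s["q"],2),"op",round(s["opening"],3))
    return s,R
E
python3 - <<'E'
from h import *
a=np.radians(112.5)
row([.1763,.073,-.9816],[np.cos(a),np.sin(a),0],[.577,.139,.263])
E
```

```text
row [-0.181, 0.08, -0.827] [-0.2549, 0.464, -0.0164] deg 48.7 mm 530.0
```

```bash
python3 -m pendant '[[[-0.181,0.08,-0.827],[-0.255,0.464,-0.016],1],[[-0.181,0.08,-0.827],[-0.255,0.464,-0.016],1],[[-0.181,0.08,-0.827],[-0.255,0.464,-0.016],1],[[-0.181,0.08,-0.827],[-0.255,0.464,-0.016],1],[[-0.181,0.08,-0.827],[-0.255,0.464,-0.016],1],[[-0.181,0.08,-0.827],[-0.255,0.464,-0.016],1],[[-0.181,0.08,-0.827],[-0.255,0.464,-0.016],1],[[-0.181,0.08,-0.827],[-0.255,0.464,-0.016],1],[[-0.181,0.08,-0.827],[-0.255,0.464,-0.016],1],[[-0.181,0.08,-0.827],[-0.255,0.464,-0.016],1]]'
python3 - <<'E'
from h import *
st()
a=np.radians(112.5)
row([.1763,.073,-.9816],[np.cos(a),np.sin(a),0],[.577,.139,.263])
E
```

```text
clock: 1.35
tool_pos: [0.5605, 0.1611, 0.2621]
eef_rot: [0.553, 0.828, 0.08, 0.053]
contact_force: [0.7, -0.3, -0.4]
opening: 1.0
t 1.35 p [0.5605 0.1611 0.2621] z [ 0.177  0.074 -0.981] x [-0.383  0.924  0.   ] F [ 0.72 -0.27 -0.37] M [0.04 0.11 0.06] q [-0.06  0.57 -0.48  1.85  0.46  0.62  1.17] op 1.0
row [0.001, -0.0, 0.0] [-0.0267, 0.0068, 0.0005] deg 0.1 mm 28.0
```

```bash
python3 -m pendant '[[[0,0,0],[-0.027,0.007,0],1],[[0,0,0],[-0.027,0.007,0],1]]'
python3 - <<'E'
from h import *
st(); s=cam("wrist"); im=s["image"][:,:,::-1].copy()
cv2.imwrite("pics/w1.png",im)
for n,X in dict(grip=(.594,.146,.166),end=(.588,.1435,.2006),rim=(.621,.157,.1)).items(): print(n,proj(s,X).round(1))
a=np.radians(112.5)
row([.1763,.073,-.9816],[np.cos(a),np.sin(a),0],[.577,.139,.263])
E
```

```text
clock: 1.55
tool_pos: [0.5791, 0.1345, 0.2628]
eef_rot: [0.557, 0.825, 0.079, 0.055]
contact_force: [-0.9, -0.6, -0.8]
opening: 1.0
t 1.55 p [0.5791 0.1345 0.2628] z [ 0.178  0.069 -0.982] x [-0.374  0.928 -0.002] F [-0.92 -0.58 -0.84] M [-0.01  0.17  0.01] q [ 0.    0.59 -0.48  1.82  0.45  0.64  1.22] op 1.0
grip [263.6 190. ]
end [264.2 204.3]
rim [262.6 185.2]
row [0.0, 0.001, -0.005] [0.0011, 0.0001, -0.0001] deg 0.3 mm 1.0
```

View pics/w1.png

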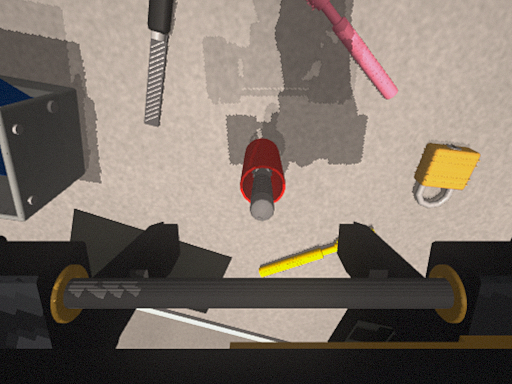

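Wrist view: the handle end is at (262,210) against a predicted (264,204), and the rim centre is at (263,184), which matches. I'll refine the handle end with all three views.

Run:
```python
from h import *
t=cam("top");s=cam("scene");w=cam("wrist")
X,e=tri((t,(193,186)),(s,(298,163.8)),(w,(262,210))); print(X.round(4),np.round(e,1))
for z in(.2,.206): print(onz(w,(262,210),z).round(4),onz(t,(193,186),z).round(4))
print("rim",onz(w,(263,184.5),.1).round(4),tri((t,(194.3,177.2)),(s,(308.3,195.5)),(w,(263,184.5))))
m=t["image"].astype(int)
```

```text
[0.5883 0.1469 0.2004] [4.  0.9 4.6]
[0.59   0.1517 0.2   ] [0.5876 0.143  0.2   ]
[0.5865 0.1502 0.206 ] [0.587  0.1419 0.206 ]
rim [0.6161 0.1654 0.1   ] (array([0.61989726, 0.16196269, 0.09356129]), [4.837752835372781, 0.24877805142558407, 4.848202831231965])
```

Run:
```python
from h import *
st();w=cam("wrist");t=cam("top")
g=cv2.cvtColor(w["image"],cv2.COLOR_RGB2GRAY)
c=cv2.HoughCircles(g[190:230,235:295],cv2.HOUGH_GRADIENT,1,20,param1=80,param2=10,minRadius=8,maxRadius=15)
print(c)
h=cv2.cvtColor(w["image"],cv2.COLOR_RGB2HSV); m=((h[...,1]>150)&((h[...,0]<8)|(h[...,0]>172))&(h[...,2]>60)).astype(np.uint8)
n,l,stt,ce=cv2.connectedComponentsWithStats(m); i=1+stt[1:,4].argmax(); print("red",stt[i])
if c is not None:
    p=c[0,0,:2]+[235,190]; print(p,onz(w,p,.2025).round(4),tri((t,(193,186)),(w,p)))
print(proj(w,(.588,.1435,.2006)),proj(w,(.6205,.157,.1)))
cv2.imwrite("pics/w2.png",cv2.resize(w["image"][130:230,215:315,::-1],None,fx=4,fy=4))
```

```text
t 1.75 p [0.5752 0.1424 0.2632] z [ 0.176  0.075 -0.982] x [-0.385  0.923  0.001] F [-0.52  0.21 -0.89] M [ 0.01  0.2  -0.  ] q [-0.01  0.59 -0.49  1.82  0.45  0.64  1.22] op 0.997
[[[14.5 20.5 11. ]]]
red [ 231  139   45   66 1584]
[249.5 210.5] [0.5922 0.1434 0.2025] (array([0.58640085, 0.14108956, 0.21234378]), [0.20543843182646537, 0.20543843182642715])
[251.85064955 204.71397168] [253.76240782 185.16508202]
```

View pics/w2.png

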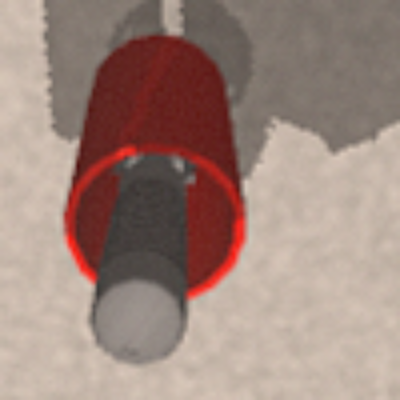

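The crop shows the handle end at about (249.7,210) and the rim centre at (253.8,185.8), so the rim agrees. The handle end comes out near (0.589,0.143,0.206), which fits the expected height.

Run:
```python
from h import *
row([.1763,.078,-.9816],[-.40,.916,0],[.597,.146,.161])
```

```text
row [-0.002, 0.003, -0.016] [-0.0053, 0.0015, 0.1045] deg 0.9 mm 105.0
```

```bash
python3 -m pendant '[[[0,0,-0.016],[-0.005,0.0015,0.035],1],[[0,0,-0.016],[-0.005,0.0015,0.07],1],[[0,0,-0.016],[-0.005,0.0015,0.1045],1],[[0,0,-0.016],[-0.005,0.0015,0.1045],1],[[0,0,-0.016],[-0.005,0.0015,0.1045],0.5],[[0,0,-0.016],[-0.005,0.0015,0.1045],0.3],[[0,0,-0.016],[-0.005,0.0015,0.1045],0],[[0,0,-0.016],[-0.005,0.0015,0.1045],0]]' 15
python3 - <<'E'
from h import *
st()
E
```

```text
clock: 2.65
tool_pos: [0.5984, 0.1444, 0.1624]
eef_rot: [0.546, 0.832, 0.08, 0.055]
contact_force: [0.2, -0.2, -0.2]
opening: 0.66
t 2.65 p [0.5984 0.1444 0.1624] z [ 0.179  0.074 -0.981] x [-0.397  0.918 -0.003] F [ 0.18 -0.24 -0.17] M [-0.    0.18 -0.03] q [-0.09  0.74 -0.37  1.86  0.58  0.44  1.13] op 0.66
```

```bash
python3 -m pendant '[[[0,0,0],[0,0,0],0],[[0,0,0],[0,0,0],0],[[0,0,0],[0,0,0],0],[[0,0,0],[0,0,0],0],[[0,0,0],[0,0,0],0],[[0,0,0],[0,0,0],0],[[0,0,0],[0,0,0],0],[[0,0,0],[0,0,0],0]]' 15
python3 - <<'E'
from h import *
st()
E
```

```text
clock: 3.45
tool_pos: [0.5979, 0.1441, 0.1608]
eef_rot: [0.546, 0.832, 0.079, 0.054]
contact_force: [0.5, -0.1, -0.2]
opening: 0.197
t 3.45 p [0.5979 0.1441 0.1608] z [ 0.176  0.073 -0.982] x [-0.397  0.918 -0.003] F [ 0.54 -0.05 -0.19] M [-0.19  0.05  0.01] q [-0.09  0.75 -0.37  1.86  0.58  0.44  1.13] op 0.197
```

```bash
python3 -m pendant '[[[0,0,0],[0,0,0],0],[[0,0,0],[0,0,0],0]]' 45
python3 - <<'E'
from h import *
st()
row([.09,.037,-.99],[-.397,.918,0],[.610,.150,.172])
row([0,0,-1],[-.397,.918,0],[.6205,.157,.178])
row([0,0,-1],[-.397,.918,0],[.6205,.157,.300])
E
```

```text
clock: 3.65
tool_pos: [0.5979, 0.1442, 0.1608]
eef_rot: [0.546, 0.832, 0.079, 0.054]
contact_force: [-0.0, -0.3, -0.8]
opening: 0.193
t 3.65 p [0.5979 0.1442 0.1608] z [ 0.176  0.073 -0.982] x [-0.397  0.918 -0.003] F [-0.01 -0.31 -0.81] M [-0.2   0.09 -0.08] q [-0.09  0.75 -0.37  1.86  0.58  0.44  1.13] op 0.193
row [0.094, 0.001, 0.001] [0.0005, 0.0153, -0.0084] deg 5.4 mm 17.0
row [0.192, 0.003, 0.001] [0.0027, 0.0287, -0.0119] deg 11.0 mm 31.0
row [0.192, 0.003, 0.001] [0.0024, 0.052, -0.1317] deg 11.0 mm 142.0
```

```bash
python3 -m pendant '[[[0.048,0,0],[0,0.0075,-0.005],0],[[0.094,0,0],[0.0005,0.0153,-0.0084],0],[[0.143,0,0],[0.0015,0.022,-0.0105],0],[[0.192,0.003,0],[0.0027,0.0287,-0.0119],0],[[0.192,0.003,0],[0.0027,0.0287,-0.0119],0],[[0.192,0.003,0],[0.0027,0.0287,-0.0119],0]]' 45
python3 - <<'E'
from h import *
st()
w=cam("top");cv2.imwrite("pics/t2.png",cv2.resize(w["image"][130:230,145:245,::-1],None,fx=4,fy=4))
row([0,0,-1],[-.397,.918,0],[.6205,.157,.300])
E
```

```text
clock: 4.25
tool_pos: [0.6199, 0.157, 0.1774]
eef_rot: [0.549, 0.836, 0.0, -0.0]
contact_force: [-0.6, 0.1, -1.0]
opening: 0.192
t 4.25 p [0.6199 0.157  0.1774] z [-0.  0. -1.] x [-0.398  0.918  0.   ] F [-0.65  0.07 -0.95] M [0.01 0.05 0.04] q [-0.07  0.82 -0.47  1.57  0.45  0.85  1.27] op 0.192
row [-0.001, 0.0, 0.001] [0.0, 0.001, -0.1226] deg 0.1 mm 123.0
```

```bash
python3 -m pendant '[[[0,0,0],[0,0,-0.02],0],[[0,0,0],[0,0,-0.04],0],[[0,0,0],[0,0,-0.07],0],[[0,0,0],[0,0,-0.1],0],[[0,0,0],[0,0,-0.14],0],[[0,0,0],[0,0,-0.16],0],[[0,0,0],[0,0,-0.16],0],[[0,0,0],[0,0,-0.16],0]]' 45
python3 - <<'E'
from h import *
st()
t=cam("top");s=cam("scene")
for w in (t,s):
    h=cv2.cvtColor(w["image"],cv2.COLOR_RGB2HSV); m=((h[...,1]>170)&((h[...,0]<6)|(h[...,0]>174))&(h[...,2]>60)).astype(np.uint8)
    n,l,stt,ce=cv2.connectedComponentsWithStats(m); i=1+stt[1:,4].argmax(); print("red",stt[i])
out=np.zeros((400,800,3),np.uint8)
out[:,:380]=cv2.resize(s["image"][110:310,190:380,::-1],None,fx=2,fy=2)
out[:,400:]=cv2.resize(t["image"][100:300,170:370,::-1],None,fx=2,fy=2)
cv2.imwrite("pics/c3.png",out)
E
```

```text
clock: 5.1
tool_pos: [0.6195, 0.1564, 0.337]
eef_rot: [0.549, 0.836, -0.001, -0.0]
contact_force: [0.6, -0.4, -1.1]
opening: 0.195
t 5.1 p [0.6195 0.1564 0.337 ] z [-0.001 -0.001 -1.   ] x [-0.398  0.918 -0.001] F [ 0.56 -0.36 -1.07] M [ 0.02  0.02 -0.05] q [-0.04  0.66 -0.53  1.39  0.34  1.19  1.37] op 0.195
red [192 169  12  18 118]
red [ 345  186  158  198 6306]
```

View pics/c3.png

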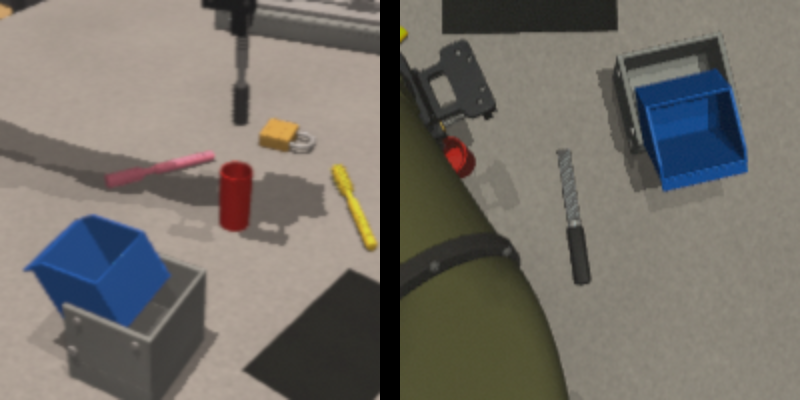

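The crop shows the brush hanging vertical and clear of the cup, and the cup still standing. Next I'll take a closer look at the bin with the wrist camera, off to one side so the brush doesn't block it.

Run:
```python
from h import *
row([0,0,-1],[-.18,.983,0],[.52,-.08,.36])
```

```text
row [-0.004, 0.001, 0.228] [-0.1772, -0.1851, -0.0234] deg 13.1 mm 257.0
```

```bash
python3 -m pendant '[[[0,0,0.228],[-0.177,-0.185,-0.023],0],[[0,0,0.228],[-0.177,-0.185,-0.023],0],[[0,0,0.228],[-0.177,-0.185,-0.023],0],[[0,0,0.228],[-0.177,-0.185,-0.023],0],[[0,0,0.228],[-0.177,-0.185,-0.023],0],[[0,0,0.228],[-0.177,-0.185,-0.023],0],[[0,0,0.228],[-0.177,-0.185,-0.023],0],[[0,0,0.228],[-0.177,-0.185,-0.023],0],[[0,0,0.228],[-0.177,-0.185,-0.023],0]]' 45
python3 - <<'E'
from h import *
st(); s=cam("wrist")
np.savez("w4.npz",**{k:s[k] for k in("mtx","R","t")})
print(proj(s,(.5905,-.1745,.152)),proj(s,(.66,-.163,.065)))
cv2.imwrite("pics/w4full.png",s["image"][:,:,::-1])
c=proj(s,(.62,-.17,.11)).astype(int); x0=max(0,c[0]-85);y0=max(0,c[1]-85); print(x0,y0)
cv2.imwrite("pics/w4.png",cv2.resize(s["image"][y0:y0+150,x0:x0+190,::-1],None,fx=4,fy=4,interpolation=cv2.INTER_CUBIC))
E
```

```text
clock: 6.1
tool_pos: [0.5215, -0.0768, 0.3604]
eef_rot: [0.639, 0.769, 0.001, -0.001]
contact_force: [-0.4, -0.5, -1.4]
opening: 0.192
t 6.1 p [ 0.5215 -0.0768  0.3604] z [-0.     0.002 -1.   ] x [-0.183  0.983  0.002] F [-0.35 -0.53 -1.36] M [0.03 0.07 0.01] q [ 0.39  0.46 -0.51  1.68  0.25  1.06  1.55] op 0.192
[171.54553928 203.26748049] [189.61773725 226.12558909]
95 128
```

View pics/w4.png

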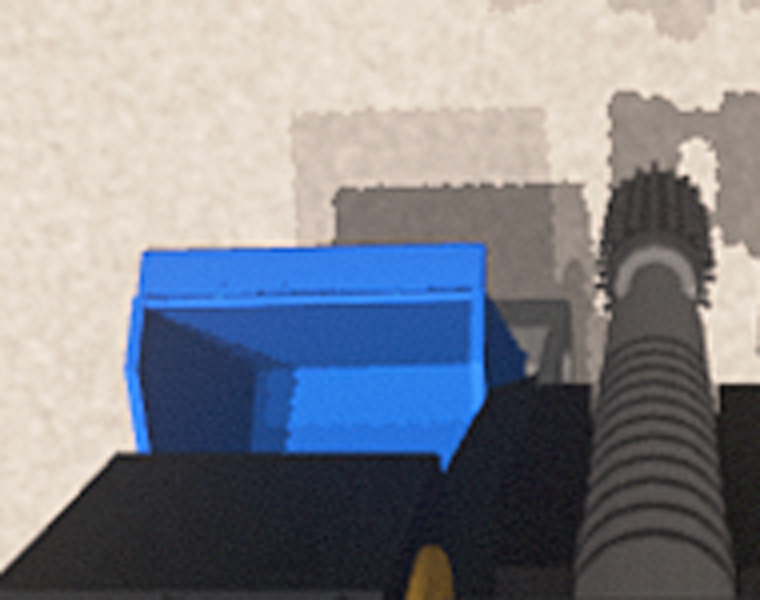

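The wrist crop shows the inner lip corners at crop (148,312) and (470,302), and the floor/front-wall edge at (300,367) to (470,361.5). The brush is in hand, in line with the fingers. I'll solve the bin pose from these corner correspondences.

```bash
cat > bin.py <<'E'
import numpy as np
def frame(v):
    px,py,yaw,th=v; h=np.array([np.cos(yaw),np.sin(yaw),0]);z=np.array([0,0,1.])
    X=np.cos(th)*h+np.sin(th)*z; Z=-np.sin(th)*h+np.cos(th)*z; Y=np.cross(Z,X)
    return np.array([px,py,.055]),X,Y,Z
def pt(v,b):
    o,X,Y,Z=frame(v); return o+(X*b[0]+Y*b[1]+Z*b[2])/1000
E
python3 - <<'E'
from h import *; from bin import *
from scipy.optimize import least_squares
w=dict(np.load("w4.npz"));t=cam("top");s=cam("scene")
C=lambda x,y:(95+x/4,128+y/4)
# cam, px, bin pt, weights(u,v)
P=[(w,C(148,312),(0,-52,116),1,1),(w,C(470,302),(0,52,116),1,1),(w,C(135,297),(-4,-56,116),1,1),(w,C(485,288),(-4,56,116),1,1),
(w,C(300,367),(0,-20,10),0,1.5),(w,C(470,361.5),(0,52,10),0,1.5),
(t,(301.2,188.2),(-4,56,116),1,1),(t,(343.2,180.2),(-4,-56,116),1,1),
(t,(293.2,153.7),(82,54,75),.7,.7),(t,(336.2,145),(82,-54,75),.7,.7),(s,(262.5,226.3),(84,56,75),.5,.5),(s,(239.3,250.6),(84,-56,75),.5,.5)]
f=lambda v:np.concatenate([(proj(c,pt(v,b))-p)*[a,d] for c,p,b,a,d in P])
for rng in (P,P[:6],P[:8]+P[8:10]):
    Q=rng; g=lambda v:np.concatenate([(proj(c,pt(v,b))-p)*[a,d] for c,p,b,a,d in Q])
    o=least_squares(g,[.655,-.163,.18,.58],loss="soft_l1"); v=o.x
    print(v.round(4),np.degrees(v[2:]).round(1),g(v).reshape(-1,2).round(1).tolist())
    print("lip",pt(v,(0,0,116)).round(4))
    if Q is P: np.save("bin.npy",v)
E
```

```text
[ 0.6537 -0.1604  0.2095  0.5772] [12.  33.1] [[-0.8, -0.5], [0.6, -0.1], [-0.3, 0.3], [0.0, 0.2], [0.0, -0.1], [0.0, 0.3], [-0.8, 1.9], [0.3, -0.1], [-0.2, -0.5], [-1.0, -1.2], [-0.0, -0.6], [-0.7, 0.5]]
lip [ 0.5918 -0.1736  0.1522]
[ 0.6537 -0.16    0.2134  0.577 ] [12.2 33.1] [[-0.6, -0.3], [0.7, -0.3], [-0.2, 0.5], [0.1, 0.1], [0.0, 0.0], [0.0, 0.1]]
lip [ 0.5918 -0.1734  0.1522]
[ 0.6538 -0.1605  0.2086  0.5776] [12.  33.1] [[-0.8, -0.6], [0.5, -0.1], [-0.3, 0.2], [0.0, 0.2], [0.0, -0.1], [0.0, 0.3], [-0.8, 1.9], [0.3, -0.1], [-0.2, -0.6], [-1.0, -1.2]]
lip [ 0.5918 -0.1736  0.1522]
```

Run:
```python
from h import *; from bin import *
v=np.load("bin.npy"); o,X,Y,Z=frame(v)
print("target",pt(v,(32,0,290)).round(4))
row(-Z,Y,pt(v,(32,0,290)))
```

```text
target [ 0.5252 -0.1877  0.3155]
row [-0.577, 0.006, -0.026] [-0.1092, -0.0164, 0.045] deg 33.1 mm 119.0
```

```bash
python3 -m pendant '[[[-0.577,0.006,-0.026],[-0.109,-0.016,0.045],0],[[-0.577,0.006,-0.026],[-0.109,-0.016,0.045],0],[[-0.577,0.006,-0.026],[-0.109,-0.016,0.045],0],[[-0.577,0.006,-0.026],[-0.109,-0.016,0.045],0],[[-0.577,0.006,-0.026],[-0.109,-0.016,0.045],0],[[-0.577,0.006,-0.026],[-0.109,-0.016,0.045],0],[[-0.577,0.006,-0.026],[-0.109,-0.016,0.045],0],[[-0.577,0.006,-0.026],[-0.109,-0.016,0.045],0]]' 45
python3 - <<'E'
from h import *; from bin import *
v=np.load("bin.npy"); o,X,Y,Z=frame(v)
st(); 
t=cam("top");s=cam("scene");w=cam("wrist")
for n,c in(("top",t),("scene",s),("wrist",w)): print(n,"tip",proj(c,pt(v,(32,0,136))).round(1),"shoulder",proj(c,pt(v,(32,0,196))).round(1),"lip",proj(c,pt(v,(0,0,116))).round(1))
row(-Z,Y,pt(v,(32,0,290)))
out=np.zeros((600,800,3),np.uint8)
p=proj(t,pt(v,(32,0,136))).astype(int)-50;out[:300,:300]=cv2.resize(t["image"][p[1]:p[1]+100,p[0]:p[0]+100,::-1],None,fx=3,fy=3,interpolation=cv2.INTER_CUBIC)
q=proj(s,pt(v,(32,0,136))).astype(int)-50;out[300:,:300]=cv2.resize(s["image"][q[1]:q[1]+100,q[0]:q[0]+100,::-1],None,fx=3,fy=3,interpolation=cv2.INTER_CUBIC)
u=proj(w,pt(v,(32,0,136))).astype(int)-[62,50];out[:400,300:]=cv2.resize(w["image"][u[1]:u[1]+100,u[0]:u[0]+125,::-1],None,fx=4,fy=4,interpolation=cv2.INTER_CUBIC)
print(p,q,u);cv2.imwrite("pics/c5.png",out)
E
```

```text
clock: 7.05
tool_pos: [0.5276, -0.1871, 0.3175]
eef_rot: [0.602, 0.746, 0.221, 0.181]
contact_force: [0.1, 0.5, 0.3]
opening: 0.193
t 7.05 p [ 0.5276 -0.1871  0.3175] z [ 0.536  0.112 -0.837] x [-0.21   0.978 -0.003] F [0.11 0.48 0.25] M [-0.1   0.68  0.01] q [ 0.96  0.48 -0.75  2.1   0.16  0.17  1.98] op 0.193
top tip [322.7 176. ] shoulder [329.9 187.3] lip [321.8 183.7]
scene tip [223.7 220.8] shoulder [211.  200.3] lip [219.4 229.6]
wrist tip [258.  172.6] shoulder [257.8 189.5] lip [258.1 139.2]
row [0.001, 0.002, 0.002] [0.0002, -0.0016, 0.0004] deg 0.1 mm 2.0
[272 126] [173 170] [196 122]
```

View pics/c5.png

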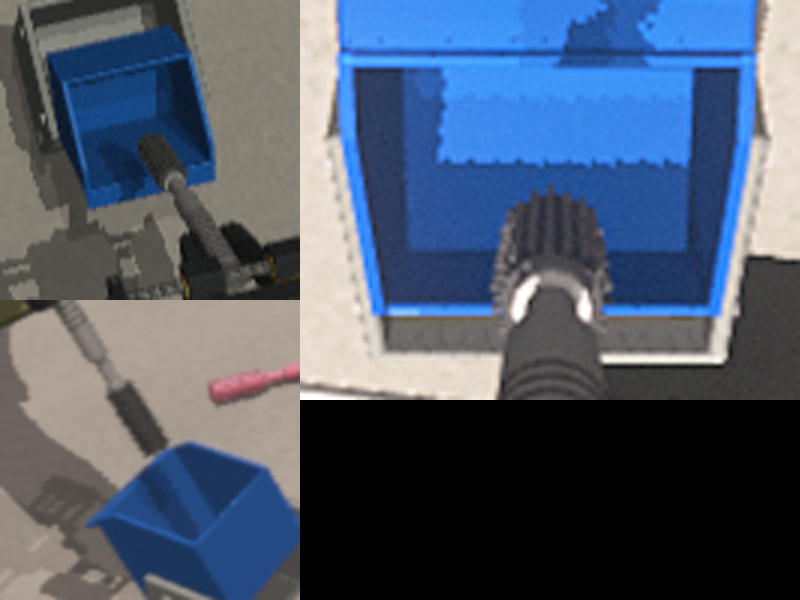

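The crop shows the brush clear above the bin. The bristle tip is at top (322,173.7), scene (224.7,219) and wrist (258.5,181.5). The shoulder is at top (330,186), scene (212.3,199.3) and wrist (258,198).

Run:
```python
from h import *; from bin import *
v=np.load("bin.npy"); o,X,Y,Z=frame(v); B=np.c_[X,Y,Z]
s0,R=st();t=cam("top");s=cam("scene");w=cam("wrist")
for n,a,b,c in(("tip",(322,173.7),(224.7,219),(258.5,181.5)),("sh",(330,186),(212.3,199.3),(258,198))):
  for S in ([(t,a),(s,b),(w,c)],[(t,a),(s,b)]):
    P,e=tri(*S); print(n,"bin mm",(B.T@(P-o)*1000).round(1),"tool mm",(R.T@(P-s0["tool_pos"])*1000).round(1),np.round(e,1))
```

```text
t 7.2 p [ 0.5263 -0.1877  0.3167] z [ 0.535  0.112 -0.838] x [-0.208  0.978 -0.002] F [-0.06  0.08 -0.72] M [-0.12  0.69 -0.04] q [ 0.96  0.48 -0.75  2.11  0.16  0.17  1.98] op 0.194
tip bin mm [ 39.3   0.5 139.1] tool mm [  1.    5.6 151.3] [1.3 0.9 0.6]
tip bin mm [ 39.3   0.9 139.1] tool mm [  1.3   5.6 151.3] [1.1 1.1]
sh bin mm [ 37.2  -0.  197.7] tool mm [ 0.3  3.6 92.6] [0.8 0.7 0.5]
sh bin mm [ 36.8   0.3 197.5] tool mm [ 0.7  3.1 92.9] [0.6 0.6]
```

```bash
cat >> h.py <<'E'
from bin import *
V=np.load("bin.npy"); O,BX,BY,BZ=frame(V); DEL=.035; TIP=np.array([1,5.6,151.5])/1000
def brow(tip):
    z=-BZ*np.cos(DEL)-BX*np.sin(DEL); R=np.c_[BY,np.cross(z,BY),z]
    print(tip,end=" "); row(z,BY,pt(V,tip)-R@TIP)
def tipnow():
    s,R=st(); B=np.c_[BX,BY,BZ]; P=s["tool_pos"]+R@TIP
    d=B.T@R@np.array([.008,.035,1]); print("tip bin",(B.T@(P-O)*1000).round(1),"axis",d.round(3),"F bin",(B.T@s["contact_force"]).round(2),"M bin",(B.T@s["moment"]).round(3))
E
python3 - <<'E'
from h import *
tipnow()
for p in((36,0,100),(36,0,60),(30,0,24),(26,0,16)):brow(p)
E
```

```text
t 7.35 p [ 0.5254 -0.1885  0.3161] z [ 0.534  0.111 -0.838] x [-0.207  0.978 -0.002] F [-0.58 -0.41 -0.89] M [-0.14  0.71 -0.  ] q [ 0.96  0.48 -0.75  2.11  0.16  0.17  1.98] op 0.191
tip bin [ 3.80e+01 -1.00e-01  1.39e+02] axis [ 0.035  0.006 -1.   ] F bin [-1.03 -0.28 -0.38] M bin [ 0.005  0.728 -0.009]
(36, 0, 100) row [0.035, 0.002, -0.0] [-0.0001, 0.0033, 0.0389] deg 2.0 mm 39.0
(36, 0, 60) row [0.035, 0.002, -0.0] [-0.0001, 0.0033, 0.0789] deg 2.0 mm 79.0
(30, 0, 24) row [0.035, 0.002, -0.0] [0.0, -0.0027, 0.1149] deg 2.0 mm 115.0
(26, 0, 16) row [0.035, 0.002, -0.0] [0.0, -0.0067, 0.1229] deg 2.0 mm 123.0
```

```bash
python3 -m pendant '[[[0.035,0,0],[0,0.003,0.02],0],[[0.035,0,0],[0,0.0033,0.04],0],[[0.035,0,0],[0,0.0033,0.06],0],[[0.035,0,0],[0,0.0033,0.08],0],[[0.035,0,0],[0,-0.0027,0.1],0],[[0.035,0,0],[0,-0.0027,0.115],0],[[0.035,0,0],[0,-0.0027,0.115],0],[[0.035,0,0],[0,-0.0027,0.115],0],[[0.035,0,0],[0,-0.0027,0.115],0]]' 45
python3 - <<'E'
from h import *
tipnow()
for p in((26,0,16),(26,0,12)):brow(p)
for i in range(4): cam("top"); s=r.get_state(); print((np.c_[BX,BY,BZ].T@s["contact_force"]).round(2),(np.c_[BX,BY,BZ].T@s["moment"]).round(3))
E
```

```text
clock: 8.25
tool_pos: [0.5842, -0.1787, 0.2211]
eef_rot: [0.607, 0.749, 0.206, 0.167]
contact_force: [-0.1, -0.2, -1.3]
opening: 0.192
t 8.25 p [ 0.5842 -0.1787  0.2211] z [ 0.501  0.105 -0.859] x [-0.206  0.979 -0.   ] F [-0.06 -0.19 -1.28] M [-0.05  0.63 -0.01] q [ 0.7   0.66 -0.53  2.07  1.31  0.04  0.82] op 0.192
tip bin [30.  -2.6 26.8] axis [-0.005  0.007 -1.001] F bin [-0.78 -0.17 -1.01] M bin [ 0.06   0.63  -0.051]
(26, 0, 16) row [-0.005, 0.001, -0.001] [0.0024, -0.0043, 0.011] deg 0.3 mm 12.0
(26, 0, 12) row [-0.005, 0.001, -0.001] [0.0024, -0.0042, 0.015] deg 0.3 mm 16.0
[-1.37  0.76 -1.36] [ 0.113  0.631 -0.077]
[-0.06  0.4  -0.88] [0.059 0.69  0.001]
[-1.37 -0.04 -1.06] [ 0.033  0.599 -0.058]
[ 0.03  0.18 -0.65] [0.003 0.608 0.026]
```

Run:
```python
from h import *
cam("top");print(np.round(r.get_state()["q"],4),np.round(r.get_state()["qd"],3)); tipnow();brow((26,0,16));brow((26,0,18))
```

```text
[ 0.6973  0.6564 -0.5264  2.0689  1.2944  0.0436  0.8353] [ 0.001 -0.001 -0.     0.002  0.015 -0.002 -0.02 ]
t 8.5 p [ 0.584  -0.1787  0.2215] z [ 0.501  0.105 -0.859] x [-0.206  0.979 -0.   ] F [ 0.28  0.14 -1.12] M [-0.1   0.63  0.02] q [ 0.7   0.66 -0.53  2.07  1.29  0.04  0.84] op 0.197
tip bin [29.9 -2.6 27.2] axis [-0.005  0.006 -1.001] F bin [-0.36  0.08 -1.1 ] M bin [0.04  0.633 0.003]
(26, 0, 16) row [-0.005, 0.001, -0.002] [0.0024, -0.0043, 0.0114] deg 0.3 mm 12.0
(26, 0, 18) row [-0.005, 0.001, -0.002] [0.0024, -0.0044, 0.0094] deg 0.3 mm 11.0
```

Near the bin floor joint 6 sits almost at its limit (0.0436 against 0.04). I'd rather not sweep there. I'll back out, set the brush in the cup, and regrip it about 13° off the tool axis so the wrist stays comfortable.

```bash
python3 -m pendant '[[[0,0,0],[0,0.006,-0.03],0],[[0,0,0],[0,0.006,-0.06],0],[[0,0,0],[0,0.006,-0.09],0],[[0,0,0],[0,0.006,-0.12],0],[[0,0,0],[0,0.006,-0.15],0],[[0,0,0],[0,0.006,-0.15],0],[[0,0,0],[0,0.006,-0.15],0]]' 45
python3 - <<'E'
from h import *
tipnow()
print("tip of brush", )
def crow(tip,d=DEL,xd=BY):
    h=np.array([BX[0],BX[1],0]);h/=np.linalg.norm(h);u=np.array([0,0,1.])
    z=-u*np.cos(d)-h*np.sin(d);R=np.c_[BY,np.cross(z,BY),z]; print(tip,end=" ");row(z,BY,np.array(tip)-R@TIP)
crow((.6205,.157,.17))
E
```

```text
clock: 9.2
tool_pos: [0.5134, -0.1938, 0.3532]
eef_rot: [0.608, 0.749, 0.206, 0.167]
contact_force: [0.2, 0.2, -1.7]
opening: 0.191
t 9.2 p [ 0.5134 -0.1938  0.3532] z [ 0.5    0.105 -0.86 ] x [-0.205  0.979 -0.   ] F [ 0.16  0.19 -1.71] M [-0.07  0.63  0.01] q [ 1.26  0.58 -1.27  2.03  0.79  0.5   1.34] op 0.191
tip bin [ 41.3  -2.8 176.9] axis [-0.006  0.006 -1.001] F bin [-0.77  0.15 -1.54] M bin [ 0.061  0.631 -0.025]
tip of brush
(0.6205, 0.157, 0.17) row [0.571, 0.001, -0.003] [0.3204, 0.1356, 0.1173] deg 32.7 mm 367.0
```

```bash
python3 -m pendant '[[[0.571,0,0],[0.320,0.1356,0.1173],0],[[0.571,0,0],[0.320,0.1356,0.1173],0],[[0.571,0,0],[0.320,0.1356,0.1173],0],[[0.571,0,0],[0.320,0.1356,0.1173],0],[[0.571,0,0],[0.320,0.1356,0.1173],0],[[0.571,0,0],[0.320,0.1356,0.1173],0],[[0.571,0,0],[0.320,0.1356,0.1173],0],[[0.571,0,0],[0.320,0.1356,0.1173],0],[[0.571,0,0],[0.320,0.1356,0.1173],0],[[0.571,0,0],[0.320,0.1356,0.1173],0]]' 45
cat >> h.py <<'E'
HH=np.array([BX[0],BX[1],0]);HH/=np.linalg.norm(HH);UU=np.array([0,0,1.])
def crow(tip,d=None):
    d=DEL if d is None else d
    z=-UU*np.cos(d)-HH*np.sin(d);R=np.c_[BY,np.cross(z,BY),z]; print(tip,end=" ");row(z,BY,np.array(tip)-R@TIP)
E
python3 - <<'E'
from h import *
s,R=st();print("tip",s["tool_pos"]+R@TIP)
crow((.6205,.157,.17));crow((.6205,.157,.014))
E
```

```text
clock: 10.2
tool_pos: [0.6199, 0.1584, 0.3201]
eef_rot: [0.628, 0.778, -0.014, -0.011]
contact_force: [0.1, -0.5, -0.7]
opening: 0.192
t 10.2 p [0.6199 0.1584 0.3201] z [-0.035 -0.009 -0.999] x [-0.21   0.978 -0.001] F [ 0.08 -0.47 -0.68] M [-0.03 -0.09 -0.04] q [ 0.14  0.8  -0.98  1.36  0.64  1.35  0.93] op 0.192
tip [0.61983084 0.15920915 0.16847751]
(0.6205, 0.157, 0.17) row [-0.001, 0.001, 0.003] [-0.0025, -0.0001, -0.0015] deg 0.2 mm 3.0
(0.6205, 0.157, 0.014) row [-0.001, 0.001, 0.003] [-0.0023, 0.0056, 0.1544] deg 0.2 mm 154.0
```

```bash
python3 -m pendant '[[[0,0,0],[-0.0024,0.001,0.03],0],[[0,0,0],[-0.0024,0.002,0.06],0],[[0,0,0],[-0.0024,0.003,0.09],0],[[0,0,0],[-0.0024,0.004,0.12],0],[[0,0,0],[-0.0024,0.005,0.14],0],[[0,0,0],[-0.0024,0.0055,0.152],0],[[0,0,0],[-0.0024,0.0055,0.152],0],[[0,0,0],[-0.0024,0.0055,0.152],0]]' 45
python3 - <<'E'
from h import *
s,R=st();print("tip",s["tool_pos"]+R@TIP)
crow((.6205,.157,.012))
E
```

```text
clock: 11.0
tool_pos: [0.6218, 0.1535, 0.1703]
eef_rot: [0.63, 0.776, -0.013, -0.01]
contact_force: [1.0, 0.5, -1.0]
opening: 0.193
t 11.0 p [0.6218 0.1535 0.1703] z [-0.032 -0.007 -0.999] x [-0.205  0.979 -0.   ] F [ 1.03  0.54 -1.  ] M [ 0.08 -0.07  0.01] q [ 0.13  0.96 -0.9   1.53  0.79  1.09  0.81] op 0.193
tip [0.62215619 0.1545241  0.01872205]
(0.6205, 0.157, 0.012) row [0.002, 0.0, -0.003] [0.0027, -0.0006, 0.0067] deg 0.2 mm 7.0
```

```bash
python3 -m pendant '[[[0,0,0],[0.001,0,0.003],0],[[0,0,0],[0.001,0,0.0055],0],[[0,0,0],[0.001,0,0.0075],0],[[0,0,0],[0.001,0,0.0075],0],[[0,0,0],[0.001,0,0.0075],0]]' 45
python3 - <<'E'
from h import *
s,R=st();print("tip",s["tool_pos"]+R@TIP)
E
```

```text
clock: 11.5
tool_pos: [0.621, 0.1548, 0.1623]
eef_rot: [0.63, 0.776, -0.013, -0.011]
contact_force: [0.2, -0.0, -1.5]
opening: 0.193
t 11.5 p [0.621  0.1548 0.1623] z [-0.033 -0.007 -0.999] x [-0.206  0.979 -0.   ] F [ 0.16 -0.03 -1.49] M [ 0.1  -0.08  0.02] q [ 0.12  0.96 -0.89  1.54  0.8   1.08  0.8 ] op 0.193
tip [0.62127922 0.15579426 0.01071757]
```

```bash
python3 -m pendant '[[[0,0,0],[0,0,0.001],0],[[0,0,0],[0,0,0.001],0.3],[[0,0,0],[0,0,0.001],0.4],[[0,0,0],[0,0,0.001],0.4],[[0,0,0],[0,0,0.001],0.4],[[0.1,0,0],[0,-0.001,0.001],0.4],[[0.19,0,0],[0,-0.002,0.001],0.4],[[0.19,0,0],[0,-0.002,0.001],0.4],[[0.19,0,0],[0,-0.002,0.001],0.4]]' 45
python3 - <<'E'
from h import *
s,R=st()
t=cam("top");s=cam("scene");w=cam("wrist")
out=np.zeros((400,800,3),np.uint8)
out[:,:400]=cv2.resize(s["image"][135:235,255:355,::-1],None,fx=4,fy=4,interpolation=cv2.INTER_CUBIC)
out[:375,400:800]=cv2.resize(w["image"][130:280,178:338,::-1],None,fx=2.5,fy=2.5,interpolation=cv2.INTER_CUBIC)
cv2.imwrite("pics/c6.png",out)
E
```

```text
clock: 12.4
tool_pos: [0.6188, 0.1546, 0.1607]
eef_rot: [0.626, 0.772, -0.086, -0.07]
contact_force: [0.2, 0.1, 0.1]
opening: 0.397
t 12.4 p [0.6188 0.1546 0.1607] z [-0.216 -0.046 -0.975] x [-0.206  0.978 -0.   ] F [0.17 0.13 0.13] M [ 0.15 -0.13 -0.02] q [ 0.08  1.04 -0.9   1.34  0.69  1.32  0.92] op 0.397
```

View pics/c6.png

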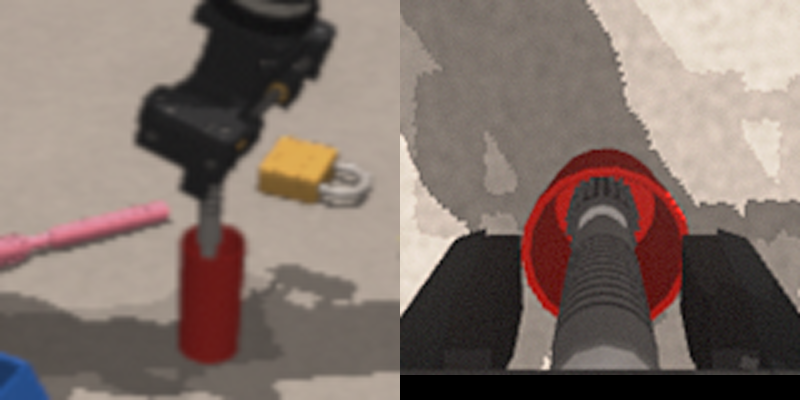

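The crop shows the brush standing near upright in the middle of the cup, between the open fingers. I'll close on it and lift.

```bash
python3 -m pendant '[[[0,0,0],[0,0,0],0],[[0,0,0],[0,0,0],0],[[0,0,0],[0,0,0],0],[[0,0,0],[0,0,0],0],[[0,0,0],[0,0,0],0],[[0,0,0],[0,0,0],0]]' 45
python3 - <<'E'
from h import *
s,R=st(); print("up dir in tool",R.T@UU)
E
```

```text
clock: 13.15
tool_pos: [0.6189, 0.1544, 0.1615]
eef_rot: [0.626, 0.772, -0.087, -0.07]
contact_force: [-0.1, -0.4, 2.9]
opening: 0.193
t 13.15 p [0.6189 0.1544 0.1615] z [-0.217 -0.046 -0.975] x [-0.206  0.979 -0.   ] F [-0.06 -0.42  2.87] M [ 0.07  0.02 -0.02] q [ 0.08  1.04 -0.9   1.34  0.69  1.33  0.93] op 0.193
up dir in tool [-3.07369659e-04 -2.22138960e-01 -9.75014968e-01]
```

```bash
python3 -m pendant '[[[0,0,0],[0,-0.0045,-0.02],0],[[0,0,0],[0,-0.0091,-0.04],0],[[0,0,0],[0,-0.0159,-0.07],0],[[0,0,0],[0,-0.0228,-0.1],0],[[0,0,0],[0,-0.0296,-0.13],0],[[0,0,0],[0,-0.0364,-0.16],0],[[0,0,0],[0,-0.0364,-0.16],0]]' 45
python3 - <<'E'
from h import *
st()
z=-BZ*np.cos(.225)-BX*np.sin(.225)
D=np.array([0,np.sin(.225),np.cos(.225)]);T=D*.1635+np.array([0,0,-.011])
R=np.c_[BY,np.cross(z,BY),z]
print(T); row(z,BY,pt(V,(34,0,140))-R@T)
E
```

```text
clock: 13.85
tool_pos: [0.6202, 0.1558, 0.3293]
eef_rot: [0.626, 0.772, -0.084, -0.069]
contact_force: [-0.3, 0.9, -0.5]
opening: 0.195
t 13.85 p [0.6202 0.1558 0.3293] z [-0.211 -0.043 -0.977] x [-0.206  0.979  0.002] F [-0.3   0.91 -0.5 ] M [ 0.15 -0.29 -0.  ] q [ 0.08  0.88 -0.95  1.15  0.57  1.61  1.01] op 0.195
[0.         0.03647789 0.14837884]
row [-0.569, -0.002, -0.003] [-0.3167, -0.1592, 0.0466] deg 32.6 mm 358.0
```

```bash
python3 -m pendant '[[[-0.569,0,0],[-0.317,-0.159,0.0466],0],[[-0.569,0,0],[-0.317,-0.159,0.0466],0],[[-0.569,0,0],[-0.317,-0.159,0.0466],0],[[-0.569,0,0],[-0.317,-0.159,0.0466],0],[[-0.569,0,0],[-0.317,-0.159,0.0466],0],[[-0.569,0,0],[-0.317,-0.159,0.0466],0],[[-0.569,0,0],[-0.317,-0.159,0.0466],0],[[-0.569,0,0],[-0.317,-0.159,0.0466],0],[[-0.569,0,0],[-0.317,-0.159,0.0466],0],[[-0.569,0,0],[-0.317,-0.159,0.0466],0]]' 45
python3 - <<'E'
from h import *
st();cam("scene");cam("top")
t=cam("top");s=cam("scene");sw=r.get_state();w=cam("wrist");np.savez("w7.npz",R=w["R"],t=w["t"],mtx=w["mtx"],q=sw["eef_rot"],p=sw["tool_pos"])
out=np.zeros((600,800,3),np.uint8);tip=pt(V,(34,0,140))
for n,c in(("top",t),("scene",s),("wrist",w)): print(n,"tip",proj(c,tip).round(1),"shoulder",proj(c,pt(V,(34,0,200))).round(1))
p=proj(t,tip).astype(int)-[40,40];out[:300,:300]=cv2.resize(t["image"][p[1]:p[1]+75,p[0]:p[0]+75,::-1],None,fx=4,fy=4,interpolation=cv2.INTER_CUBIC)
q=proj(s,tip).astype(int)-[45,45];out[300:,:300]=cv2.resize(s["image"][q[1]:q[1]+75,q[0]:q[0]+75,::-1],None,fx=4,fy=4,interpolation=cv2.INTER_CUBIC)
u=proj(w,tip).astype(int)-[62,50];out[:400,300:]=cv2.resize(w["image"][u[1]:u[1]+100,u[0]:u[0]+125,::-1],None,fx=4,fy=4,interpolation=cv2.INTER_CUBIC)
print(p,q,u);cv2.imwrite("pics/c7.png",out)
E
```

```text
clock: 14.85
tool_pos: [0.5218, -0.19, 0.3144]
eef_rot: [0.621, 0.765, 0.133, 0.107]
contact_force: [0.1, 1.1, -1.0]
opening: 0.194
t 14.85 p [ 0.5218 -0.19    0.3144] z [ 0.33   0.071 -0.941] x [-0.205  0.979  0.001] F [ 0.1   1.14 -1.03] M [-0.04  0.43  0.01] q [ 1.08  0.63 -1.16  1.93  0.77  0.71  1.33] op 0.194
top tip [323. 176.] shoulder [330.4 187.3]
scene tip [223.4 219.3] shoulder [210.7 198.8]
wrist tip [257.3 212.4] shoulder [257.1 222.5]
[283 135] [178 174] [195 162]
```

View pics/c7.png

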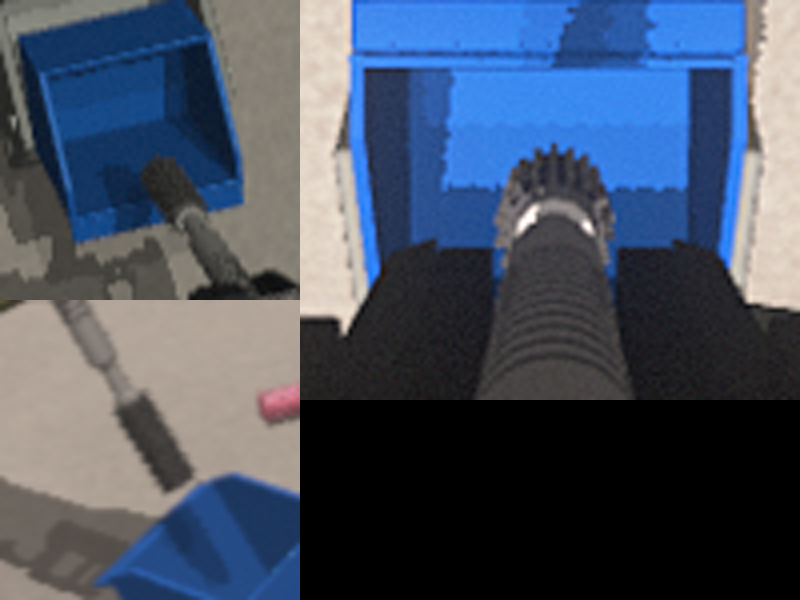

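Crop positions: tip at top (323,176.5), scene (222.2,218.5) and wrist (258,211). All are within about 1.5 px of prediction, so the brush lies as modelled in the hand (12.9° off the tool axis), and joint 6 has room. Now into the bin.

```bash
cat >> h.py <<'E'
DEL=.225; TIP=np.array([.0005,.0365,.1485]); DIR=np.array([0,np.sin(DEL),np.cos(DEL)]); BB=np.c_[BX,BY,BZ]
def tipnow(n=1):
    s,R=st(); F=[];M=[]
    for i in range(n):
        s=r.get_state();F.append(BB.T@s["contact_force"]);M.append(BB.T@s["moment"])
        if i<n-1: r.snapshot("top")
    print("tip bin",(BB.T@(np.array(s["tool_pos"])+R@TIP-O)*1000).round(1),"axis",(BB.T@R@DIR).round(3),"F bin",np.mean(F,0).round(2),"M bin",np.mean(M,0).round(3), "sd",np.std(F,0).round(2))
E
python3 - <<'E'
from h import *
tipnow(4)
for p in((36,0,100),(34,0,60),(26,0,20),(22,0,12)):brow(p)
E
```

```text
t 15.1 p [ 0.5229 -0.1882  0.3156] z [ 0.331  0.07  -0.941] x [-0.209  0.978 -0.   ] F [-0.14 -0.11 -1.35] M [-0.02  0.42 -0.03] q [ 1.08  0.63 -1.17  1.93  0.77  0.71  1.33] op 0.192
tip bin [ 31.2  -0.2 138.5] axis [-0.007  0.    -1.   ] F bin [-0.86 -0.3  -1.26] M bin [ 0.037  0.435 -0.031] sd [0.26 0.35 0.43]
(36, 0, 100) row [-0.007, 0.001, 0.0] [0.0003, 0.0125, 0.0366] deg 0.4 mm 39.0
(34, 0, 60) row [-0.007, 0.001, 0.0] [0.0003, 0.0198, 0.076] deg 0.4 mm 79.0
(26, 0, 20) row [-0.007, 0.001, 0.0] [0.0004, 0.0212, 0.1168] deg 0.4 mm 119.0
(22, 0, 12) row [-0.007, 0.001, 0.0] [0.0004, 0.0191, 0.1255] deg 0.4 mm 127.0
```

```bash
python3 -m pendant '[[[-0.007,0,0],[0,0.008,0.02],0],[[-0.007,0,0],[0,0.0125,0.037],0],[[-0.007,0,0],[0,0.016,0.056],0],[[-0.007,0,0],[0,0.0198,0.076],0],[[-0.007,0,0],[0,0.0205,0.096],0],[[-0.007,0,0],[0,0.0212,0.117],0],[[-0.007,0,0],[0,0.0212,0.117],0],[[-0.007,0,0],[0,0.0212,0.117],0]]' 45
python3 - <<'E'
from h import *
tipnow(4)
for p in((26,0,20),(20,0,14),(20,0,12)):brow(p)
E
```

```text
clock: 16.05
tool_pos: [0.5809, -0.1772, 0.2127]
eef_rot: [0.62, 0.765, 0.136, 0.11]
contact_force: [-0.2, 0.6, -0.8]
opening: 0.195
t 16.05 p [ 0.5809 -0.1772  0.2127] z [ 0.337  0.071 -0.939] x [-0.207  0.978 -0.   ] F [-0.21  0.56 -0.84] M [-0.07  0.41 -0.01] q [ 0.84  0.77 -0.92  1.93  1.02  0.54  1.1 ] op 0.195
tip bin [26.3 -1.5 20.8] axis [-0.    -0.001 -1.   ] F bin [-0.84 -0.04 -0.74] M bin [ 0.005  0.434 -0.047] sd [0.26 0.73 0.69]
(26, 0, 20) row [0.001, 0.002, -0.001] [0.0014, -0.0002, 0.0008] deg 0.1 mm 2.0
(20, 0, 14) row [0.001, 0.002, -0.001] [0.0014, -0.0047, 0.008] deg 0.1 mm 9.0
(20, 0, 12) row [0.001, 0.002, -0.001] [0.0014, -0.0043, 0.01] deg 0.1 mm 11.0
```

```bash
python3 -m pendant '[[[0,0,0],[0.001,-0.003,0.004],0],[[0,0,0],[0.0014,-0.0062,0.008],0],[[0,0,0],[0.0014,-0.0075,0.0088],0],[[0,0,0],[0.0014,-0.0075,0.0088],0],[[0,0,0],[0.0014,-0.0075,0.0088],0]]' 45
python3 - <<'E'
from h import *
tipnow(5)
for p in((15,0,13),(13,0,13),(12,0,13)):brow(p)
E
```

```text
clock: 16.7
tool_pos: [0.5766, -0.1771, 0.2016]
eef_rot: [0.62, 0.765, 0.136, 0.11]
contact_force: [0.0, 0.2, -0.3]
opening: 0.192
t 16.7 p [ 0.5766 -0.1771  0.2016] z [ 0.337  0.071 -0.939] x [-0.206  0.978 -0.   ] F [ 0.04  0.15 -0.34] M [-0.11  0.42  0.02] q [ 0.83  0.78 -0.89  1.95  1.06  0.5   1.07] op 0.192
tip bin [16.5 -0.  13. ] axis [-0.    -0.001 -1.   ] F bin [-0.45  0.32 -1.09] M bin [ 0.012  0.406 -0.023] sd [0.3  0.4  0.65]
(15, 0, 13) row [0.0, 0.001, -0.001] [-0.0002, -0.0014, 0.0004] deg 0.1 mm 1.0
(13, 0, 13) row [0.0, 0.001, -0.001] [-0.0002, -0.0034, 0.0008] deg 0.1 mm 3.0
(12, 0, 13) row [0.0, 0.001, -0.001] [-0.0002, -0.0044, 0.001] deg 0.1 mm 4.0
```

```bash
python3 -m pendant '[[[0,0,0],[0,-0.0012,0.0012],0],[[0,0,0],[0,-0.0022,0.0014],0],[[0,0,0],[0,-0.0022,0.0014],0]]' 45
python3 - <<'E'
from h import *
tipnow(5)
E
python3 -m pendant '[[[0,0,0],[0,-0.0012,0.0003],0],[[0,0,0],[0,-0.0012,0.0003],0]]' 45
python3 - <<'E'
from h import *
tipnow(5)
brow((12,0,12))
E
```

```text
clock: 17.2
tool_pos: [0.5748, -0.1775, 0.1993]
eef_rot: [0.62, 0.765, 0.136, 0.11]
contact_force: [0.0, -0.1, -1.3]
opening: 0.19
t 17.2 p [ 0.5748 -0.1775  0.1993] z [ 0.337  0.071 -0.939] x [-0.206  0.978 -0.   ] F [ 0.02 -0.06 -1.34] M [-0.05  0.45  0.01] q [ 0.83  0.78 -0.88  1.96  1.07  0.5   1.06] op 0.19
tip bin [13.7 -0.  12.1] axis [-0.001 -0.001 -1.   ] F bin [-0.66  0.   -1.3 ] M bin [ 0.041  0.445 -0.041] sd [0.34 0.29 0.37]
clock: 17.6
tool_pos: [0.5743, -0.1776, 0.199]
eef_rot: [0.62, 0.765, 0.136, 0.111]
contact_force: [0.1, -0.2, -0.4]
opening: 0.193
t 17.6 p [ 0.5743 -0.1776  0.199 ] z [ 0.338  0.071 -0.938] x [-0.206  0.978 -0.   ] F [ 0.14 -0.17 -0.41] M [-0.    0.22 -0.  ] q [ 0.83  0.78 -0.88  1.96  1.07  0.49  1.06] op 0.193
tip bin [13.   0.1 12.1] axis [ 0.001 -0.001 -1.   ] F bin [-0.09  0.12 -0.74] M bin [ 0.037  0.219 -0.029] sd [0.35 0.43 0.25]
(12, 0, 12) row [0.0, 0.001, -0.001] [-0.0002, -0.0008, 0.0003] deg 0.1 mm 1.0
```

Light contact: the moment about the pin axis fell from 0.43 to 0.22 N m, about 1.5 N, at x = 13.0 mm, just where the bristle radius puts it. Sweeping up in segments while watching the moment.

```bash
python3 -m pendant '[[[0,0,0],[0,-0.0011,-0.005],0],[[0,0,0],[0,-0.0022,-0.0098],0],[[0,0,0],[0,-0.0033,-0.0146],0],[[0,0,0],[0,-0.0045,-0.0195],0],[[0,0,0],[0,-0.0056,-0.0244],0]]' 45
python3 - <<'E'
from h import *
tipnow(2)
E
```

```text
clock: 18.3
tool_pos: [0.5604, -0.1806, 0.2203]
eef_rot: [0.62, 0.765, 0.136, 0.111]
contact_force: [0.8, -0.7, -1.2]
opening: 0.191
t 18.3 p [ 0.5604 -0.1806  0.2203] z [ 0.338  0.071 -0.939] x [-0.206  0.979 -0.001] F [ 0.78 -0.74 -1.21] M [ 0.02  0.07 -0.03] q [ 0.88  0.74 -0.93  1.97  1.02  0.52  1.11] op 0.191
tip bin [12.7 -0.2 38.2] axis [-0.    -0.001 -1.   ] F bin [ 0.06 -0.11 -1.12] M bin [ 0.059  0.151 -0.048] sd [0.21 0.77 0.23]
```

```bash
python3 -m pendant '[[[0,0,0],[0,-0.0007,-0.005],0],[[0,0,0],[0,-0.0018,-0.0099],0],[[0,0,0],[0,-0.0029,-0.0147],0],[[0,0,0],[0,-0.0040,-0.0196],0],[[0,0,0],[0,-0.0051,-0.0245],0]]' 45
python3 - <<'E'
from h import *
tipnow(2)
E
```

```text
clock: 18.85
tool_pos: [0.5473, -0.1833, 0.2413]
eef_rot: [0.62, 0.765, 0.136, 0.11]
contact_force: [0.3, -0.2, -1.2]
opening: 0.192
t 18.85 p [ 0.5473 -0.1833  0.2413] z [ 0.337  0.071 -0.939] x [-0.206  0.979 -0.   ] F [ 0.31 -0.18 -1.23] M [-0.02  0.3  -0.05] q [ 0.93  0.71 -0.98  1.98  0.96  0.55  1.16] op 0.192
tip bin [12.8 -0.1 63.1] axis [-0.001 -0.001 -1.   ] F bin [-0.69  0.18 -0.46] M bin [ 0.034  0.334 -0.056] sd [0.24 0.42 0.72]
```

```bash
python3 -m pendant '[[[0,0,0],[0,-0.0013,-0.0049],0],[[0,0,0],[0,-0.0024,-0.0098],0],[[0,0,0],[0,-0.0035,-0.0146],0],[[0,0,0],[0,-0.0047,-0.0195],0],[[0,0,0],[0,-0.0058,-0.0244],0]]' 45
python3 - <<'E'
from h import *
tipnow(2)
E
```

```text
clock: 19.4
tool_pos: [0.5338, -0.1861, 0.2623]
eef_rot: [0.62, 0.765, 0.136, 0.11]
contact_force: [0.3, 0.3, -1.5]
opening: 0.195
t 19.4 p [ 0.5338 -0.1861  0.2623] z [ 0.337  0.071 -0.939] x [-0.206  0.979 -0.   ] F [ 0.32  0.28 -1.47] M [-0.03  0.38  0.07] q [ 0.98  0.68 -1.04  1.99  0.9   0.58  1.21] op 0.195
tip bin [12.8 -0.1 88.2] axis [-0.001 -0.001 -1.   ] F bin [-0.52  0.12 -1.  ] M bin [ 0.052  0.425 -0.016] sd [0.03 0.08 0.43]
```

```bash
python3 -m pendant '[[[0,0,0],[0,-0.0005,0.0001],0],[[0,0,0],[0,-0.0010,0.0002],0]]' 45
python3 - <<'E'
from h import *
tipnow(3)
E
```

```text
clock: 19.65
tool_pos: [0.5336, -0.1863, 0.2616]
eef_rot: [0.62, 0.765, 0.136, 0.111]
contact_force: [0.3, 0.3, -0.6]
opening: 0.194
t 19.65 p [ 0.5336 -0.1863  0.2616] z [ 0.338  0.071 -0.938] x [-0.206  0.979 -0.001] F [ 0.27  0.33 -0.56] M [-0.02  0.09 -0.  ] q [ 0.98  0.68 -1.04  1.99  0.91  0.58  1.21] op 0.194
tip bin [12.3  0.  87.2] axis [ 0.    -0.001 -1.   ] F bin [-0.06  0.13 -0.36] M bin [-0.047  0.096 -0.025] sd [0.14 0.1  0.32]
```

```bash
python3 -m pendant '[[[0,0,0],[0,-0.0007,-0.005],0],[[0,0,0],[0,-0.0018,-0.0099],0],[[0,0,0],[0,-0.0029,-0.0147],0],[[0,0,0],[0,-0.0040,-0.0196],0],[[0,0,0],[0,-0.0052,-0.0245],0]]' 45
python3 - <<'E'
from h import *
tipnow(2)
E
```

```text
clock: 20.25
tool_pos: [0.52, -0.1891, 0.283]
eef_rot: [0.62, 0.765, 0.136, 0.11]
contact_force: [1.7, 0.7, -1.3]
opening: 0.194
t 20.25 p [ 0.52   -0.1891  0.283 ] z [ 0.337  0.071 -0.939] x [-0.206  0.979 -0.001] F [ 1.72  0.72 -1.33] M [0.04 0.16 0.01] q [ 1.04  0.65 -1.09  1.99  0.85  0.62  1.26] op 0.194
tip bin [ 1.220e+01 -1.000e-01  1.133e+02] axis [-0.    -0.002 -1.   ] F bin [ 0.64  0.32 -1.71] M bin [ 0.062  0.229 -0.041] sd [0.17 0.03 0.4 ]
```

```bash
python3 -m pendant '[[[0,0,0],[0,-0.0010,-0.0040],0],[[0,0,0],[0,-0.0018,-0.0078],0],[[0,0,0],[0,0.0100,-0.0100],0],[[0,0,0],[0,0.0196,-0.0127],0],[[0,0,0],[0,0.0245,0.0175],0],[[0,0,0],[0,0.0294,0.0477],0],[[0,0,0],[0,0.0307,0.0720],0],[[0,0,0],[0,0.0319,0.0943],0],[[0,0,0],[0,0.0270,0.0970],0],[[0,0,0],[0,0.0264,0.0976],0]]' 45
python3 -m pendant '[[[0,0,0],[0,0,0],0],[[0,0,0],[0,0,0],0]]' 45
python3 - <<'E'
from h import *
tipnow(4)
brow((14,0,12));brow((13,0,12))
E
```

```text
clock: 21.3
tool_pos: [0.5772, -0.1766, 0.1998]
eef_rot: [0.62, 0.765, 0.135, 0.11]
contact_force: [-0.5, 0.0, -0.7]
opening: 0.192
clock: 21.5
tool_pos: [0.5778, -0.1773, 0.2013]
eef_rot: [0.62, 0.764, 0.136, 0.111]
contact_force: [-1.0, 0.5, -1.5]
opening: 0.191
t 21.5 p [ 0.5778 -0.1773  0.2013] z [ 0.339  0.07  -0.938] x [-0.206  0.979 -0.001] F [-0.96  0.48 -1.49] M [-0.09  0.43 -0.01] q [ 0.83  0.78 -0.88  1.95  1.06  0.5   1.07] op 0.191
tip bin [16.9 -0.6 11.9] axis [ 0.001 -0.002 -1.   ] F bin [-1.02  0.13 -0.7 ] M bin [0.036 0.42  0.005] sd [0.66 0.48 0.2 ]
(14, 0, 12) row [0.001, 0.002, -0.002] [0.0002, -0.0026, 0.0005] deg 0.2 mm 3.0
(13, 0, 12) row [0.001, 0.002, -0.002] [0.0002, -0.0036, 0.0007] deg 0.2 mm 4.0
```

```bash
python3 -m pendant '[[[0,0,0],[0,-0.0015,0.0004],0],[[0,0,0],[0,-0.003,0.0008],0],[[0,0,0],[0,-0.0037,0.0009],0],[[0,0,0],[0,-0.0037,0.0009],0]]' 45
python3 - <<'E'
from h import *
tipnow(4)
E
```

```text
clock: 22.05
tool_pos: [0.5747, -0.1776, 0.1982]
eef_rot: [0.62, 0.765, 0.136, 0.111]
contact_force: [1.5, 0.2, 0.2]
opening: 0.192
t 22.05 p [ 0.5747 -0.1776  0.1982] z [ 0.338  0.071 -0.938] x [-0.206  0.978 -0.001] F [1.53 0.22 0.2 ] M [-0.08  0.17  0.01] q [ 0.83  0.78 -0.88  1.96  1.07  0.49  1.06] op 0.192
tip bin [12.9 -0.1 11.3] axis [ 0.001 -0.001 -1.   ] F bin [ 0.64 -0.27 -0.49] M bin [-0.02   0.1    0.008] sd [0.49 0.38 0.34]
```

```bash
python3 -m pendant '[[[0,0,0],[0,-0.0010,-0.005],0],[[0,0,0],[0,-0.0021,-0.0098],0],[[0,0,0],[0,-0.0033,-0.0147],0],[[0,0,0],[0,-0.0044,-0.0195],0],[[0,0,0],[0,-0.0056,-0.0244],0],[[0,0,0],[0,-0.0068,-0.0293],0],[[0,0,0],[0,-0.0080,-0.0341],0]]' 45
python3 - <<'E'
from h import *
tipnow(2)
E
```

```text
clock: 22.9
tool_pos: [0.5554, -0.1816, 0.2277]
eef_rot: [0.62, 0.765, 0.136, 0.111]
contact_force: [1.4, 0.0, -1.3]
opening: 0.192
t 22.9 p [ 0.5554 -0.1816  0.2277] z [ 0.338  0.071 -0.939] x [-0.206  0.978 -0.001] F [ 1.39  0.03 -1.32] M [ 0.08 -0.13  0.02] q [ 0.9   0.73 -0.95  1.98  1.    0.53  1.13] op 0.192
tip bin [12.4 -0.1 47.2] axis [ 0.    -0.001 -1.   ] F bin [ 0.35  0.01 -0.6 ] M bin [ 0.07  -0.012 -0.027] sd [0.08 0.26 1.25]
```

```bash
python3 -m pendant '[[[0,0,0],[0,-0.0006,-0.005],0],[[0,0,0],[0,-0.0016,-0.0099],0],[[0,0,0],[0,-0.0027,-0.0148],0],[[0,0,0],[0,-0.0039,-0.0197],0]]' 45
python3 - <<'E'
from h import *
tipnow(2)
E
```

```text
clock: 23.35
tool_pos: [0.5448, -0.1838, 0.2446]
eef_rot: [0.62, 0.765, 0.136, 0.11]
contact_force: [0.8, 0.1, -0.2]
opening: 0.193
t 23.35 p [ 0.5448 -0.1838  0.2446] z [ 0.337  0.071 -0.939] x [-0.206  0.979 -0.   ] F [ 0.82  0.07 -0.21] M [0.05 0.07 0.  ] q [ 0.94  0.71 -0.99  1.98  0.95  0.55  1.17] op 0.193
tip bin [12.5 -0.1 67.3] axis [-0.001 -0.001 -1.   ] F bin [ 0.18  0.23 -0.13] M bin [ 0.065  0.174 -0.002] sd [0.39 0.33 0.49]
```

```bash
python3 -m pendant '[[[0,0,0],[0,-0.0010,-0.005],0],[[0,0,0],[0,-0.0021,-0.0098],0],[[0,0,0],[0,-0.0033,-0.0147],0],[[0,0,0],[0,-0.0045,-0.0195],0]]' 45
python3 - <<'E'
from h import *
tipnow(2)
E
```

```text
clock: 23.8
tool_pos: [0.5342, -0.186, 0.2614]
eef_rot: [0.62, 0.765, 0.136, 0.11]
contact_force: [0.8, -0.0, -0.3]
opening: 0.193
t 23.8 p [ 0.5342 -0.186   0.2614] z [ 0.337  0.071 -0.939] x [-0.206  0.979 -0.   ] F [ 0.78 -0.02 -0.32] M [ 0.03  0.22 -0.02] q [ 0.98  0.68 -1.03  1.99  0.9   0.58  1.21] op 0.193
tip bin [12.6 -0.1 87.3] axis [-0.001 -0.001 -1.   ] F bin [ 0.04  0.18 -0.09] M bin [ 0.046  0.309 -0.045] sd [0.42 0.36 0.59]
```

Contact is light (~1.3 N). On to the lip and off.

```bash
python3 -m pendant '[[[0,0,0],[0,-0.0013,-0.005],0],[[0,0,0],[0,-0.0025,-0.0098],0],[[0,0,0],[0,-0.0037,-0.0147],0],[[0,0,0],[0,-0.0049,-0.0195],0],[[0,0,0],[0,-0.0061,-0.0244],0],[[0,0,0],[0,-0.0067,-0.0270],0]]' 45
python3 - <<'E'
from h import *
tipnow(2)
E
```

```text
clock: 24.45
tool_pos: [0.519, -0.1893, 0.2845]
eef_rot: [0.62, 0.765, 0.136, 0.111]
contact_force: [0.6, -0.2, -2.0]
opening: 0.192
t 24.45 p [ 0.519  -0.1893  0.2845] z [ 0.337  0.07  -0.939] x [-0.206  0.979 -0.001] F [ 0.61 -0.21 -1.95] M [-0.05  0.44 -0.03] q [ 1.04  0.65 -1.1   1.99  0.84  0.62  1.27] op 0.192
tip bin [ 1.190e+01 -1.000e-01  1.148e+02] axis [-0.    -0.002 -1.   ] F bin [-1.09 -0.33 -1.45] M bin [ 0.03   0.469 -0.047] sd [0.49 0.   0.48]
```

```bash
python3 -m pendant '[[[0,0,0],[0,0.010,-0.010],0],[[0,0,0],[0,0.015,-0.030],0],[[0,0,0],[0,0.010,-0.060],0],[[0,0,0],[0,0.010,-0.060],0]]' 45
python3 - <<'E'
from h import *
tipnow(1)
t=cam("top");h=cv2.cvtColor(t["image"],cv2.COLOR_RGB2HSV); m=((h[...,1]>140)&((h[...,0]<8)|(h[...,0]>172))&(h[...,2]>60)).astype(np.uint8)
n,l,stt,ce=cv2.connectedComponentsWithStats(m); print([a.tolist() for a in stt[1:] if a[4]>40])
t0=cv2.cvtColor(cv2.cvtColor(cv2.imread("pics/top0.png"),cv2.COLOR_BGR2RGB),cv2.COLOR_RGB2HSV);m0=((t0[...,1]>140)&((t0[...,0]<8)|(t0[...,0]>172))&(t0[...,2]>60)).astype(np.uint8)
n,l,stt,ce=cv2.connectedComponentsWithStats(m0); print([a.tolist() for a in stt[1:] if a[4]>40])
crow((.6205,.157,.17))
E
```

```text
clock: 24.9
tool_pos: [0.5085, -0.1918, 0.3462]
eef_rot: [0.62, 0.764, 0.136, 0.112]
contact_force: [1.0, -0.9, -0.8]
opening: 0.194
t 24.9 p [ 0.5085 -0.1918  0.3462] z [ 0.34   0.069 -0.938] x [-0.205  0.979 -0.003] F [ 1.04 -0.87 -0.76] M [-0.05  0.39  0.02] q [ 1.15  0.59 -1.23  1.92  0.7   0.75  1.39] op 0.194
tip bin [ 37.2  -0.5 172.2] axis [ 0.002 -0.004 -1.   ] F bin [ 0.29 -1.07 -1.09] M bin [0.035 0.388 0.002] sd [0. 0. 0.]
[[185, 168, 21, 20, 234]]
[[185, 168, 20, 19, 118]]
(0.6205, 0.157, 0.17) row [0.578, 0.002, -0.003] [0.3181, 0.1607, 0.0818] deg 33.1 mm 366.0
```

The cup's mask sits where it was at the start. Carrying the brush back over it.

```bash
python3 -m pendant '[[[0.578,0,0],[0.318,0.161,0.0818],0],[[0.578,0,0],[0.318,0.161,0.0818],0],[[0.578,0,0],[0.318,0.161,0.0818],0],[[0.578,0,0],[0.318,0.161,0.0818],0],[[0.578,0,0],[0.318,0.161,0.0818],0],[[0.578,0,0],[0.318,0.161,0.0818],0],[[0.578,0,0],[0.318,0.161,0.0818],0],[[0.578,0,0],[0.318,0.161,0.0818],0],[[0.578,0,0],[0.318,0.161,0.0818],0],[[0.578,0,0],[0.318,0.161,0.0818],0]]' 45
python3 -m pendant '[[[0,0,0],[0,0,0],0],[[0,0,0],[0,0,0],0]]' 45
python3 - <<'E'
from h import *
s,R=st();print("tip",s["tool_pos"]+R@TIP,"dir",R@DIR)
crow((.6205,.157,.17));crow((.6205,.157,.013))
c=cam("scene");p=(proj(c,(.6205,.157,.13))-[50,50]).astype(int);w=cam("wrist")
out=np.zeros((400,800,3),np.uint8);out[:,:400]=cv2.resize(c["image"][p[1]:p[1]+100,p[0]:p[0]+100,::-1],None,fx=4,fy=4)
u=proj(w,(.6205,.157,.1));print("rim wrist",u,"tip",proj(w,s["tool_pos"]+R@TIP)); u=(u-[50,50]).astype(int);out[:,400:]=cv2.resize(w["image"][u[1]:u[1]+100,u[0]:u[0]+100,::-1],None,fx=4,fy=4);print(u)
cv2.imwrite("pics/c8.png",out)
E
```

```text
clock: 25.95
tool_pos: [0.6178, 0.1574, 0.3207]
eef_rot: [0.625, 0.772, -0.089, -0.071]
contact_force: [0.3, -0.4, -1.0]
opening: 0.193
clock: 26.15
tool_pos: [0.6184, 0.1546, 0.3222]
eef_rot: [0.627, 0.771, -0.088, -0.07]
contact_force: [0.9, -1.0, -1.3]
opening: 0.198
t 26.15 p [0.6184 0.1546 0.3222] z [-0.219 -0.048 -0.974] x [-0.204  0.979 -0.002] F [ 0.92 -0.96 -1.31] M [ 0.09 -0.21  0.  ] q [ 0.07  0.88 -0.94  1.16  0.57  1.6   1.01] op 0.198
tip [0.62058732 0.15525646 0.16929666] dir [-8.78734833e-04 -2.36853564e-03 -9.99996809e-01]
(0.6205, 0.157, 0.17) row [-0.001, 0.001, -0.005] [0.0014, -0.0001, -0.0007] deg 0.3 mm 2.0
(0.6205, 0.157, 0.013) row [-0.001, 0.001, -0.005] [0.0017, 0.0351, 0.1523] deg 0.3 mm 156.0
rim wrist [259.17577721 202.83663963] tip [257.70066767 210.14392153]
[209 152]
```

View pics/c8.png

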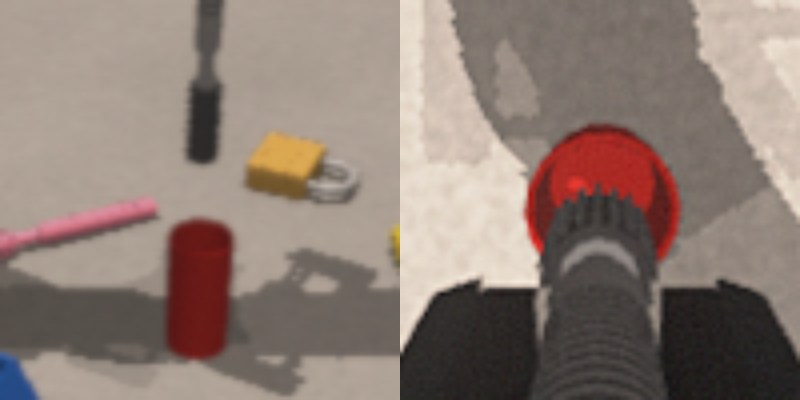

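The brush hangs vertical, centred above the standing cup; the rim centre at (259,203) matches. Lowering now.

```bash
python3 -m pendant '[[[0,0,0],[0.0015,0.0067,0.03],0],[[0,0,0],[0.0015,0.0135,0.06],0],[[0,0,0],[0.0015,0.0203,0.09],0],[[0,0,0],[0.0015,0.027,0.118],0],[[0,0,0],[0.0015,0.0315,0.137],0],[[0,0,0],[0.0015,0.0345,0.15],0],[[0,0,0],[0.0015,0.0355,0.1545],0],[[0,0,0],[0.0015,0.0355,0.1545],0],[[0,0,0],[0.0015,0.0355,0.1545],0]]' 45
python3 - <<'E'
from h import *
s,R=st();print("tip",s["tool_pos"]+R@TIP,"dir",R@DIR)
E
```

```text
clock: 27.15
tool_pos: [0.6183, 0.1584, 0.1651]
eef_rot: [0.626, 0.772, -0.087, -0.071]
contact_force: [-0.3, -0.1, -1.2]
opening: 0.189
t 27.15 p [0.6183 0.1584 0.1651] z [-0.218 -0.046 -0.975] x [-0.206  0.979  0.   ] F [-0.29 -0.14 -1.22] M [ 0.12 -0.31 -0.02] q [ 0.08  1.04 -0.89  1.34  0.68  1.33  0.93] op 0.189
tip [0.62066442 0.15941788 0.01223556] dir [ 5.79178024e-04  3.11886835e-04 -9.99999784e-01]
```

```bash
python3 -m pendant '[[[0,0,0],[0,0.0003,0.0013],0],[[0,0,0],[0,0.0006,0.0025],0],[[0,0,0],[0,0.0006,0.0025],0],[[0,0,0],[0,0.0006,0.0025],0.3],[[0,0,0],[0,0.0006,0.0025],0.4],[[0,0,0],[0,0.0006,0.0025],0.6],[[0,0,0],[0,0.0006,0.0025],0.8],[[0,0,0],[0,0.0006,0.0025],0.8],[[0,0,0],[0,0.0006,0.0025],0.8]]' 45
python3 - <<'E'
from h import *
st()
E
python3 -m pendant '[[[0,0,0],[0,0,-0.02],0.8],[[0,0,0],[0,0,-0.05],0.8],[[0,0,0],[0,0,-0.09],0.8],[[0,0,0],[0,0,-0.13],0.8],[[0,0,0],[0,-0.1,-0.16],0.8],[[0,0,0],[0,-0.15,-0.16],0.8],[[0,0,0],[0,-0.2,-0.16],0.8],[[0,0,0],[0,-0.2,-0.16],0.8],[[0,0,0],[0,-0.2,-0.16],0.8]]'
python3 - <<'E'
from h import *
st();t=cam("top");s=cam("scene")
t0=cv2.imread("pics/top0.png");s0=cv2.imread("pics/scene0.png")
cv2.imwrite("pics/topE.png",t["image"][:,:,::-1])
out=np.zeros((600,800,3),np.uint8)
out[:300,:400]=cv2.resize(s["image"][150:300,180:380,::-1],None,fx=2,fy=2);out[300:,:400]=cv2.resize(s0[150:300,180:380],None,fx=2,fy=2)
out[:300,400:]=cv2.resize(t["image"][100:250,160:360,::-1],None,fx=2,fy=2);out[300:,400:]=cv2.resize(t0[100:250,160:360],None,fx=2,fy=2)
cv2.imwrite("pics/c9.png",out)
for n,a,b in(("top",t["image"][:,:,::-1],t0),("scene",s["image"][:,:,::-1],s0)):
  for k in(a,b):
    h=cv2.cvtColor(np.ascontiguousarray(k),cv2.COLOR_BGR2HSV)
    for c,lo,hi in(("blue",100,125),("red",173,179)):
      m=cv2.inRange(h,(lo,150,50),(hi,255,255));q,l,S,ce=cv2.connectedComponentsWithStats(m);i=1+S[1:,4].argmax();print(n,c,S[i],ce[i].round(2))
E
```

```text
clock: 28.05
tool_pos: [0.6178, 0.1581, 0.1614]
eef_rot: [0.626, 0.772, -0.088, -0.071]
contact_force: [0.6, -0.2, -0.5]
opening: 0.717
t 28.05 p [0.6178 0.1581 0.1614] z [-0.219 -0.047 -0.975] x [-0.206  0.978 -0.   ] F [ 0.58 -0.19 -0.49] M [ 0.05 -0.14 -0.01] q [ 0.08  1.04 -0.89  1.34  0.68  1.32  0.92] op 0.717
clock: 28.95
tool_pos: [0.457, 0.1246, 0.3642]
eef_rot: [0.624, 0.773, -0.089, -0.07]
contact_force: [0.4, 0.8, 0.6]
opening: 0.796
t 28.95 p [0.457  0.1246 0.3642] z [-0.219 -0.051 -0.974] x [-0.212  0.977 -0.004] F [0.41 0.78 0.64] M [ 0.12 -0.25 -0.04] q [ 0.25  0.63 -1.06  1.63  0.43  1.41  0.89] op 0.796
top blue [ 288  134   56   61 2270] [315.38 164.61]Traceback (most recent call last):
  File "<stdin>", line 13, in <module>
ValueError: attempt to get argmax of an empty sequence
```

View pics/c9.png

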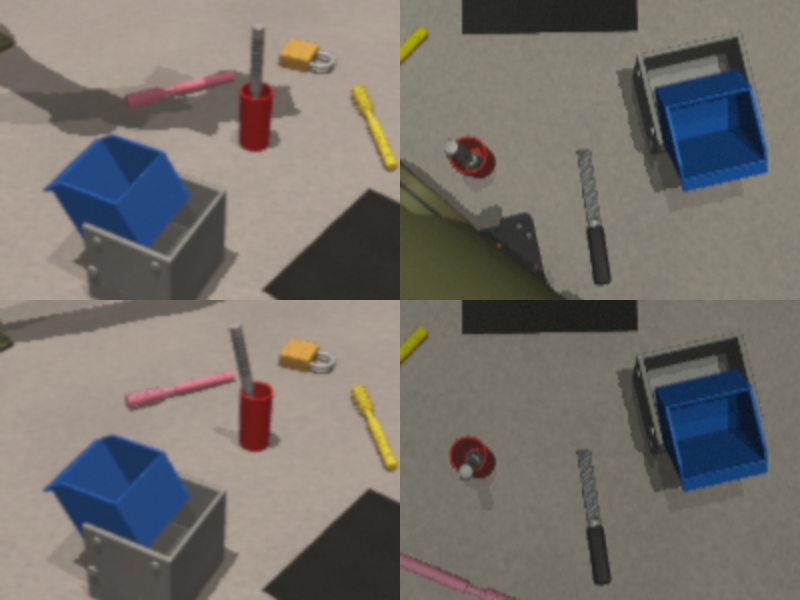

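The crops (end above, start below) show the brush standing in its cup, bristles down, with the cup, bin and bystanders apparently unchanged. I'll run a quick numeric check of the bin, let things settle, then hand in.

```bash
python3 -m pendant '[[[0,0,0],[0,0,0],0.8],[[0,0,0],[0,0,0],0.8],[[0,0,0],[0,0,0],0.8],[[0,0,0],[0,0,0],0.8],[[0,0,0],[0,0,0],0.8]]'
python3 - <<'E'
from h import *
for n in("top","scene"):
  for k in(cam(n)["image"],cv2.imread(f"pics/{n}0.png")[:,:,::-1]):
    h=cv2.cvtColor(np.ascontiguousarray(k),cv2.COLOR_RGB2HSV)
    for c,m in(("blue",cv2.inRange(h,(100,150,50),(125,255,255))),("red",cv2.inRange(h,(0,150,60),(6,255,255))|cv2.inRange(h,(174,150,60),(179,255,255)))):
      x0,y0,w,hh=dict(top=(170,110,190,100),scene=(190,150,160,160))[n]
      m=np.ascontiguousarray(m[y0:y0+hh,x0:x0+w]);q,l,S,ce=cv2.connectedComponentsWithStats(m);i=1+S[1:,4].argmax() if q>1 else 0;print(n,c,S[i],ce[i].round(2))
print(r.get_state()["clock"])
E
```

```text
clock: 29.55
tool_pos: [0.4624, 0.1255, 0.3619]
eef_rot: [0.626, 0.772, -0.088, -0.071]
contact_force: [0.1, -0.9, 0.3]
opening: 0.8
top blue [ 118   24   56   61 2260] [145.28  54.69]
top red [ 15  59  20  19 113] [26.31 67.66]
top blue [ 118   24   56   61 2167] [145.21  54.68]
top red [15 58 19 19 75] [24.65 65.73]
scene blue [  13   68   72   55 2364] [50.38 94.15]
scene red [110  42  16  33 423] [117.1   58.64]
scene blue [  13   68   72   55 2363] [50.37 94.14]
scene red [110  42  16  33 416] [117.54  58.57]
29.65
```

Bin and cup are unchanged to sub-pixel. Handing in.

```bash
python3 -c "
from plant import r
print(r.finish_job())"
```

```text
the job is handed in; nothing more can be done
None
```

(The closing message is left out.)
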